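# Add the waiting specimen dishes to the covered pile

## Task

A glass plate keeps the dust off the pile of sealed specimen dishes on the aluminium block. Slide the plate sideways off the pile, not lifting it until it is well clear and not shifting the dishes below, and lay it flat on the middle of the blue pad; then set every dish waiting on the bench onto the pile, either way up, gently and straight above the others, and last lay the plate back centrally on the top dish. All of it is loose glass, so lower each thing until you feel it touch, do not drop it or press it down, and leave the beaker, wash bottle and big specimen dish alone.

Things in the scene. Friction and masses are not known exactly. Their poses are not given: they have to be found in the camera images.
- block_top (a point): centre of the flat top of a square aluminium block, 110 x 110 mm, fixed to the bench; its height differs from start to start: the top is 20 to 45 mm above the bench
- pad_top (a point): centre of the top face of the blue plastic pad on the bench, 130 mm (its x) by 120 mm (its y), 4 mm thick, fixed; z axis up
- dish_low_c (a point): closed round flat glass dish, 60 mm across (lid over the upper part; the lower 8.8 mm are 57 mm across), 22 mm high, flat above and below, lid sealed on with white tape, a white paper disc and a few pale chips fixed inside, about 60 g; lowest dish of the pile, standing on the block. Point: dish centre, 11 mm above its underside; z axis along the dish's axis
- dish_second_c (a point): closed round flat glass dish, 60 mm across (lid over the upper part; the lower 6 mm are 57 mm across), 15 mm high, flat above and below, lid sealed on with white tape, a white paper disc and a few pale chips fixed inside, about 60 g; second dish of the pile, standing on the lid of dish_low. Point: dish centre, 7.5 mm above its underside; z axis along the dish's axis
- cover_c (a point): square cover plate of pale green glass with whitish edges, 68 x 68 x 6 mm, 55 to 95 g; at the start it lies on the lid of dish_second, overhanging the dish by about 4 mm at the middle of each side. Point: plate centre, 3 mm above its underside; x and y axes parallel to its edges
- dish_brown_c (a point): closed round flat glass dish, 60 mm across (lid over the upper part; the lower 6 mm are 57 mm across), 15 mm high, flat above and below, lid sealed on with white tape, a white paper disc and a few brown chips fixed inside, 45 to 115 g; it starts on the bench, or is absent (None). Point: dish centre, 7.5 mm above its underside; z axis along the dish's axis
- dish_green_c (a point): closed round flat glass dish, 60 mm across (lid over the upper part; the lower 8.8 mm are 57 mm across), 22 mm high, flat above and below, lid sealed on with white tape, a white paper disc and a few green chips fixed inside, 45 to 115 g; it starts on the bench, or is absent (None). Point: dish centre, 11 mm above its underside; z axis along the dish's axis
- dish_white_c (a point): closed round flat glass dish, 60 mm across (lid over the upper part; the lower 6 mm are 57 mm across), 15 mm high, flat above and below, lid sealed on with white tape, a white paper disc and a few white chips fixed inside, 45 to 115 g; it starts on the bench, or is absent (None). Point: dish centre, 7.5 mm above its underside; z axis along the dish's axis
- dish_ochre_c (a point): closed round flat glass dish, 60 mm across (lid over the upper part; the lower 8.8 mm are 57 mm across), 22 mm high, flat above and below, lid sealed on with white tape, a white paper disc and a few ochre chips fixed inside, 45 to 115 g; it starts on the bench, or is absent (None). Point: dish centre, 11 mm above its underside; z axis along the dish's axis
- dish_grey_c (a point): closed round flat glass dish, 60 mm across (lid over the upper part; the lower 6 mm are 57 mm across), 15 mm high, flat above and below, lid sealed on with white tape, a white paper disc and a few dark grey chips fixed inside, 45 to 115 g; it starts on the bench, or is absent (None). Point: dish centre, 7.5 mm above its underside; z axis along the dish's axis
- beaker_c (a point): glass beaker, 62 mm across, 80 mm high, to be left alone. Point: its centre, 40 mm up
- washbottle_c (a point): white wash bottle with red top, 68 mm across, 195 mm high with its spout, to be left alone. Point: on its axis, 67.5 mm up
- specimen_c (a point): closed round glass dish with a small wooden block on it, 90 mm across, 25 mm high in all, to be left alone. Point: on its axis, 8 mm up
Mind the look-alikes: they are no part of the job. What is shaped like the part that bears dish_white_c but yellow is not meant. Leave any turquoise look-alike of the part that bears dish_brown_c alone.

How it is judged (in metres and radians):
On the way, in this order (a step that is already met when the one before it is completed fails the run):
1. the plate has been slid 12 mm sideways at the height of the top dish's lid (within 4 mm), roughly level, the two dishes below still in place (horizontal distance between cover_c and dish_second_c between 0.012 and 0.028 m and z of cover_c in the frame of dish_second_c between 0.0065 and 0.0145 m and angle between cover_c's own z axis and vertical below 0.25 rad and distance of each of dish_second_c, dish_low_c from where it was at the start of the episode below 0.012 m).
2. the plate has been slid on past 30 mm, still at the lid's height (within 4 mm), the two dishes below still in place (horizontal distance between cover_c and dish_second_c between 0.03 and 0.055 m and z of cover_c in the frame of dish_second_c between 0.0065 and 0.0145 m and angle between cover_c's own z axis and vertical below 0.25 rad and distance of each of dish_second_c, dish_low_c from where it was at the start of the episode below 0.012 m).
3. the plate lies flat on the blue pad, its centre within 30 mm of the pad's, let go (horizontal distance between cover_c and pad_top below 0.03 m and z of cover_c in the frame of pad_top below 0.006 m and angle between the z axis of cover_c and the z axis of pad_top, either way round below 0.05 rad and contact force between cover and the fingers below 0.05 N), for 0.2 s.
4. all waiting dishes stand flat on the pile within 10 mm of the axis of the second dish, let go, while the plate still lies on the pad (horizontal distance between each of dish_brown_c, dish_green_c, dish_white_c, dish_ochre_c, dish_grey_c and dish_second_c below 0.01 m and z of each of dish_brown_c, dish_green_c, dish_white_c, dish_ochre_c, dish_grey_c in the frame of dish_second_c above 0.012 m and angle between the z axis of each of dish_brown_c, dish_green_c, dish_white_c, dish_ochre_c, dish_grey_c and the z axis of pad_top, either way round below 0.08 rad and distance of each of dish_second_c, dish_low_c from where it was at the start of the episode below 0.015 m and angle between dish_second_c's own z axis and vertical below 0.08 rad and horizontal distance between cover_c and pad_top below 0.08 m and contact force between each of dish_brown, dish_green, dish_white, dish_ochre, dish_grey and the fingers below 0.05 N), for 0.2 s.
At the end, for the whole second after the job is handed in: every waiting dish stands flat on the pile, its centre within 10 mm of the axis of the second dish; the two first dishes are within 15 mm of where they were; the plate lies level on top of all, its centre within 10 mm of the second dish's axis, at rest (horizontal distance between each of dish_brown_c, dish_green_c, dish_white_c, dish_ochre_c, dish_grey_c, cover_c and dish_second_c below 0.01 m and z of each of dish_brown_c, dish_green_c, dish_white_c, dish_ochre_c, dish_grey_c, cover_c in the frame of dish_second_c above 0.012 m and angle between the z axis of each of dish_brown_c, dish_green_c, dish_white_c, dish_ochre_c, dish_grey_c and the z axis of pad_top, either way round below 0.08 rad and distance of each of dish_second_c, dish_low_c from where it was at the start of the episode below 0.015 m and angle between dish_second_c's own z axis and vertical below 0.08 rad and ((angle between cover_c's own z axis and vertical below 0.05 rad and z of each of dish_brown_c, dish_green_c, dish_white_c, dish_ochre_c, dish_grey_c in the frame of cover_c below -0.008 m) or (angle between cover_c's own z axis and vertical above 3.09 rad and z of each of dish_brown_c, dish_green_c, dish_white_c, dish_ochre_c, dish_grey_c in the frame of cover_c above 0.008 m)) and linear speed of cover below 0.02 m/s); the robot touches nothing.
It fails at once if the pile is pressed or struck with more than 70 N (something dropped on it or pushed down hard) (contact force between dish_low and block above 70 N).
It fails at once if the beaker is shifted by more than 30 mm or tipped (distance of beaker_c from where it was at the start of the episode above 0.03 m or angle between beaker_c's own z axis and vertical above 0.4 rad).
It fails at once if the wash bottle is shifted by more than 30 mm or tipped (distance of washbottle_c from where it was at the start of the episode above 0.03 m or angle between washbottle_c's own z axis and vertical above 0.4 rad).
It fails at once if the specimen dish is shifted by more than 30 mm or tipped (distance of specimen_c from where it was at the start of the episode above 0.03 m or angle between specimen_c's own z axis and vertical above 0.4 rad).
Of dish_brown, dish_green, dish_white, dish_ochre, dish_grey only 3 to 5 are there at a start; the rules pass over those that are not, and their reading is None.
At some moment in a run one of dish_brown, dish_green, dish_white, dish_ochre, dish_grey may be knocked a few centimetres aside while the robot is not near it.
It also fails if it takes over 210 s, if anything falls off the work surface, if the arm or the gripper's body presses on something with over 40 N, if the wrist force passes 120 N, or if a joint passes its speed limit or range.

## Robot

A 6-joint arm with a two-finger parallel gripper is mounted at the origin on the work surface. World frame = base frame: x ahead of the robot, y to its left, z up, the work surface at z = 0. Lengths are in mm, angles in rad, forces in N, time in s.
With the tool pointing down it reaches from about 350 to 775 mm from the base axis. Payload 7.3 kg.
Tool frame: the origin (TCP) lies between the finger pads; the fingertips stand 22 mm ahead of it and the grasp point (between the pads) lies 3 mm ahead of it (nose_length is the distance from the TCP to the fingertips, in mm); z points along the fingers, y is the direction in which the jaws open and shut (so a half turn about z gives the same grasp; the last joint's range is limited). The gripper opens to 92 mm and grips with 3 to 60 N. Pads are 19 mm wide; open, the fingers measure 130 mm over their backs; the gripper's body (75 mm by 190 mm) begins 47 mm behind the grasp point.
Start: joints at [-1.37, 0.342, 1.524, -0, 1.275, -0.146], TCP at [178.465, -493.754, 248.741] pointing down, gripper open.
Joint ranges: [-2.53, 2.53], [-0.77, 2.02], [0.04, 2.7], [-1, 4.14], [0.28, 2.66], [-3.11, 3.11]. Speed limits (rad/s): [2.57, 2.57, 3.14, 3.14, 3.14, 3.14].

## Interface

Orientations are given as [roll, pitch, yaw] about the fixed x, y, z axes, in that order (R = Rz(yaw) Ry(pitch) Rx(roll)).
In Python, from plant import get_obs, capture, close_job, nose_length gives the robot as it stands.
- The arm moves only by the tool step_arm, never from a script. Its argument "increments" is text: rows parted by semicolons, each of 7 numbers parted by spaces: the turn, a rotation vector about the tool's x, y, z in rad, then the shift along the tool's x, y, z in mm, then the opening, from -1 (shut) to 1 (fully open). A call has 1 to 20 rows; each row is the pose to reach, as a shift and turn from the pose commanded when the call began, along the tool's axes at that moment; what a row does not reach only later rows make up. A row lasts 1/8 s, in which the tool goes at most 62.5 mm and 10.7 degrees, less where a joint would pass 70% of its speed; a pose out of reach is approached as far as the arm can. A call with a gripper value outside its range is refused whole. The fingers move at their own pace and stop on an object; the grip force is fixed at half the most. Time passes only in rows, so rows that repeat a pose let the fingers close. It gives the time, the measured TCP pose, the force and the opening at its end, in the units of the state.
- get_obs(): the state, without advancing time (a new reading comes with each control period).
- capture(name): name is "side" or "top" or "wrist"; returns a dict with "frame" (420x560x3 uint8, red, green, blue), "K" (3x3 intrinsics, pixels), "extrinsics" (4x4, takes a point from world to camera coordinates); the wrist camera has in their place "tool_from_camera" (4x4, takes a point from camera to tool coordinates, whose origin is the TCP and whose axes are the flange's). Camera axes: x right, y down, z forward; pixel columns grow to the right and rows downward; lengths in mm; the calibration is good to about 2 mm. The wrist camera is an equidistant fisheye: a pixel r from the principal point sees the ray r / f radians off the axis. A picture is of the moment at which its call begins: read the wrist's pose just before it. There is no depth.
- close_job(): hands the job in, once; it reports no verdict.
The state is a dict: "time": time; "joint_positions": joint angles; "dq": joint speeds; "tau": joint torques, N m; "tool_pos": TCP position; "tcp_rot": TCP orientation; "contact_force": force on the tool from outside, world axes, zero at the start; "moment": the same for the moment, N m; "grip_width": finger opening in mm.
Only numpy, scipy, OpenCV 4.12 (cv2) and the standard library are available. Lean on these libraries where they do the work, as an engineer would, in place of code of your own. Each camera call takes 0.05 s, during which the arm holds its last target.

## Working session

There is one attempt and no reset: what is moved stays moved. The work goes in short steps, Python scripts to look and compute and a tool call to move; the robot and the scene stay as the last step left them, time stands still between calls to the robot, and variables do not carry over. Pictures are saved under pics/ and viewed, and the job is handed in when it is done.

Besides the shell and the picture viewer there is one more tool, called after "Request:" as name(argument=value, ...), one argument or row to a line, values as JSON. step_arm: Moves the arm, as the interface text tells. Its arguments: {"type":"object","properties":{"increments":{"type":"string"}},"required":["increments"]}

```bash
ls; mkdir -p pics; python3 - <<'E'
from plant import *
import cv2,numpy as np
print(get_obs(), nose_length)
for n in ["side","top","wrist"]:
    c=capture(n); cv2.imwrite(f"pics/{n}0.png",c["frame"][:,:,::-1])
    print(n,{k:v for k,v in c.items() if k!="frame"})
E
```

```text
pics
{'time': 0.0, 'joint_positions': array([-1.36996870e+00,  3.42724436e-01,  1.52501488e+00, -1.67923787e-05,
        1.27537212e+00, -1.45997987e-01]), 'dq': array([ 0.00102773, -0.00153671,  0.00062523,  0.00080705, -0.00026652,
       -0.00189484]), 'tau': array([-1.30491750e-03, -4.31244493e+01, -2.44221246e+01,  7.18543888e-02,
        5.60489588e-02, -1.29753853e-04]), 'tool_pos': array([ 178.39857331, -493.37100854,  248.04478555]), 'tcp_rot': array([-3.14008770e+00, -2.05065029e-04,  3.46830362e-01]), 'contact_force': array([-0.34688177, -0.24345277,  0.43763477]), 'moment': array([-0.02774571,  0.0091076 ,  0.01909053]), 'grip_width': 91.82572078482903} 22.0
side {'K': array([[534.41501602,   0.        , 276.35429615],
       [  0.        , 534.41501602, 197.39379184],
       [  0.        ,   0.        ,   1.        ]]), 'extrinsics': array([[-8.14938931e-01, -5.79386735e-01,  1.36216894e-02,
         5.22218348e+02],
       [-4.41869701e-01,  6.05961905e-01, -6.61484193e-01,
         2.95641496e+02],
       [ 3.75000942e-01, -5.45088233e-01, -7.49835390e-01,
         1.1
[... 450 characters left out ...]
       [ 1.31515212e-01,  3.16303980e-02, -9.90809400e-01,
         9.67996889e+02],
       [ 0.00000000e+00,  0.00000000e+00,  0.00000000e+00,
         1.00000000e+00]])}
wrist {'K': array([[325.1922621 ,   0.        , 280.79845811],
       [  0.        , 325.1922621 , 212.08846351],
       [  0.        ,   0.        ,   1.        ]]), 'tool_from_camera': array([[ 9.78444569e-04, -9.51860859e-01, -3.06528868e-01,
         8.39120193e+01],
       [ 9.99999338e-01,  1.11685001e-03, -2.76130245e-04,
         2.09557930e-01],
       [ 6.05184342e-04, -3.06528395e-01,  9.51861322e-01,
        -1.36728437e+02],
       [ 0.00000000e+00,  0.00000000e+00,  0.00000000e+00,
         1.00000000e+00]])}
```

View pics/top0.png

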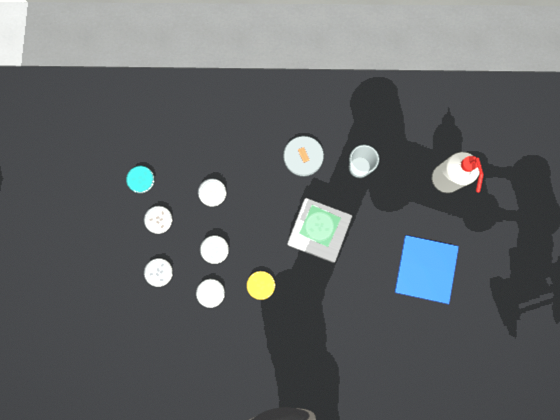

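View pics/side0.png

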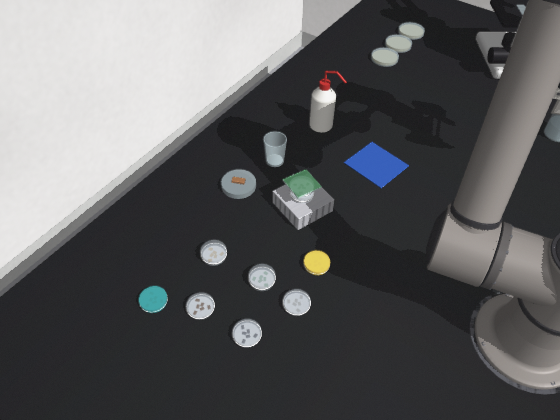

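View pics/wrist0.png

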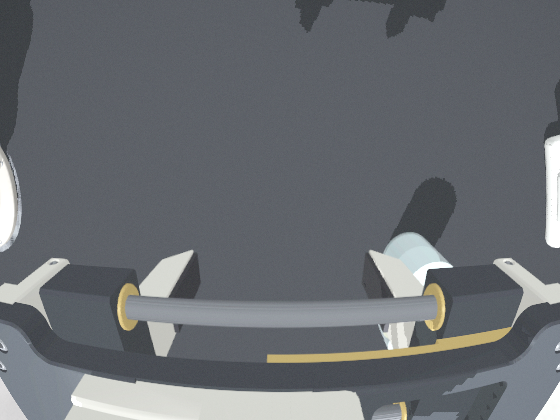

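The top view shows the pile at (320,228), the blue pad at (427,269) and the specimen dish, beaker and wash bottle at (303,155), (364,161) and (457,172). There are five whitish dishes at (158,220), (158,272), (212,192), (214,250) and (210,293). The look-alikes are turquoise at (140,180) and yellow at (261,286). Next I'll enlarge the crops.

```bash
cat > h.py <<'E'
import numpy as np,cv2
from plant import *
from scipy.spatial.transform import Rotation as R
def ray(c,uv):
    K=c["K"];E=np.array(c["extrinsics"]);d=np.linalg.inv(K)@np.array([uv[0],uv[1],1.])
    Rm=E[:3,:3];o=-Rm.T@E[:3,3];d=Rm.T@d;return o,d/np.linalg.norm(d)
def plane(c,uv,z):
    o,d=ray(c,uv);return o+d*(z-o[2])/d[2]
def tri(c1,u1,c2,u2):
    o1,d1=ray(c1,u1);o2,d2=ray(c2,u2)
    A=np.array([d1,-d2]).T;s=np.linalg.lstsq(A,o2-o1,rcond=None)[0]
    p=o1+s[0]*d1;q=o2+s[1]*d2;return (p+q)/2,np.linalg.norm(p-q)
def proj(c,P):
    E=c["extrinsics"];q=E[:3,:3]@np.asarray(P,float)+E[:3,3];q=c["K"]@q;return q[:2]/q[2]
def save(n,im,s=1,crop=None):
    if crop: im=im[crop[1]:crop[3],crop[0]:crop[2]]
    im=cv2.resize(im,None,fx=s,fy=s,interpolation=cv2.INTER_CUBIC);cv2.imwrite(f"pics/{n}.png",im[:,:,::-1])
def ells(c,mask,amin=150,amax=3000):
    m,_=cv2.findContours(mask.astype(np.uint8),cv2.RETR_EXTERNAL,cv2.CHAIN_APPROX_NONE);out=[]
    for k in m:
        a=cv2.contourArea(k)
        if amin<a<amax: out.append((cv2.fitEllipse(cv2.convexHull(k)),a,cv2.boundingRect(k)))
    return out
E
python3 - <<'E'
from h import *
a=capture("top");b=capture("side")
save("t1",a["frame"],5,(125,165,275,310)[:2]+(275,310)); save("s1",b["frame"],4,(135,230,335,355)); 
save("tp",a["frame"],8,(280,190,360,270)); save("sp",b["frame"],8,(260,160,345,232))
for n,c in(("top",a),("side",b)):
    h=cv2.cvtColor(c["frame"],cv2.COLOR_RGB2HSV)
    for nm,m in(("bright",(h[:,:,2]>110)),("blue",(h[:,:,0]>100)&(h[:,:,0]<125)&(h[:,:,1]>150)&(h[:,:,2]>100)),("greenpl",(h[:,:,0]>50)&(h[:,:,0]<80)&(h[:,:,1]>60)&(h[:,:,2]>60))):
        for e,ar,r in ells(c,m): print(n,nm,np.round(e[0],1),np.round(e[1],1),ar,r)
E
```

```text
top bright [209.9 293. ] [28.9 29.1] 633.0 (196, 279, 29, 29)
top bright [260.3 285. ] [29.  29.3] 635.5 (246, 271, 30, 29)
top bright [157.9 272.2] [28.6 29.2] 627.5 (144, 258, 29, 29)
top bright [213.9 249.4] [28.6 29.2] 624.0 (200, 235, 29, 29)
top bright [157.6 219.5] [27.9 28.6] 599.0 (144, 206, 29, 28)
top bright [319.  230.4] [62.3 71. ] 2543.0 (287, 198, 65, 65)
top bright [211.8 192.3] [28.  28.7] 602.5 (198, 179, 29, 28)
top bright [139.8 179.2] [27.6 28.2] 580.0 (126, 166, 29, 28)
top bright [458.9 175.2] [46.5 51.9] 1457.0 (432, 152, 52, 41)
top bright [362.8 160.5] [29.3 34.6] 743.0 (349, 145, 31, 33)
top bright [303.2 155.7] [40.3 40.5] 1240.5 (283, 136, 41, 41)
top blue [425.4 269.2] [68.6 83.3] 2958.5 (395, 235, 63, 69)
top greenpl [319.2 225.9] [38.4 40.9] 302.0 (300, 205, 41, 41)
side bright [523.8 347.4] [ 64.6 107.2] 2020.0 (478, 337, 82, 52)
side bright [246.7 332.8] [28.1 29.3] 618.0 (232, 319, 30, 28)
side bright [199.9 305.7] [26.1 28.9] 561.0 (186, 293, 29, 26)
side bright [296.4 302.1] [26.1 28. ] 547.5 (283, 289, 28, 27)
side bright [152.8 299. ] [26.1 28.8
[... 210 characters left out ...]
, 25)
side bright [527.2 268.1] [60.2 82.6] 2225.0 (497, 227, 58, 72)
side bright [467.4 242.9] [ 58.5 116. ] 2463.5 (433, 216, 69, 65)
side bright [301.2 199.6] [53.9 66.3] 1669.5 (273, 170, 61, 60)
side bright [238.6 183.2] [29.1 34.7] 736.0 (221, 169, 35, 30)
side bright [378.6 165.5] [35.4 91.6] 1457.5 (344, 142, 65, 46)
side bright [275.1 147.6] [24.6 36.7] 522.0 (264, 132, 23, 35)
side bright [322.6 105.9] [25.3 60.2] 986.0 (310, 74, 26, 58)
side bright [492.7  24.3] [29.7 55.8] 298.5 (478, 32, 30, 19)
side bright [398.  44.] [30.9 59.6] 1001.5 (372, 22, 53, 44)
side blue [376.7 164.4] [40.  63.1] 1456.5 (344, 142, 65, 46)
side greenpl [301.  181.9] [25.4 49.6] 542.5 (282, 169, 40, 28)
```

View pics/t1.png

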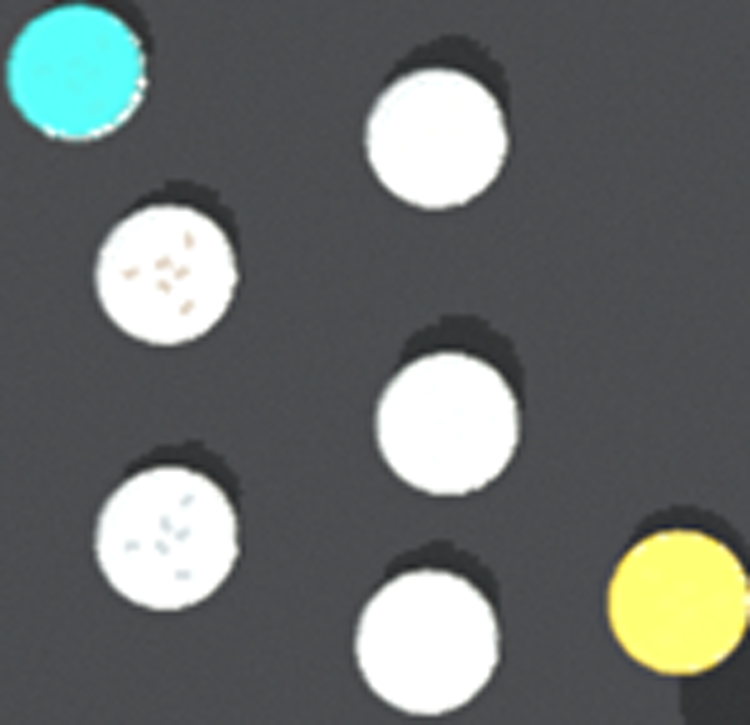

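View pics/s1.png

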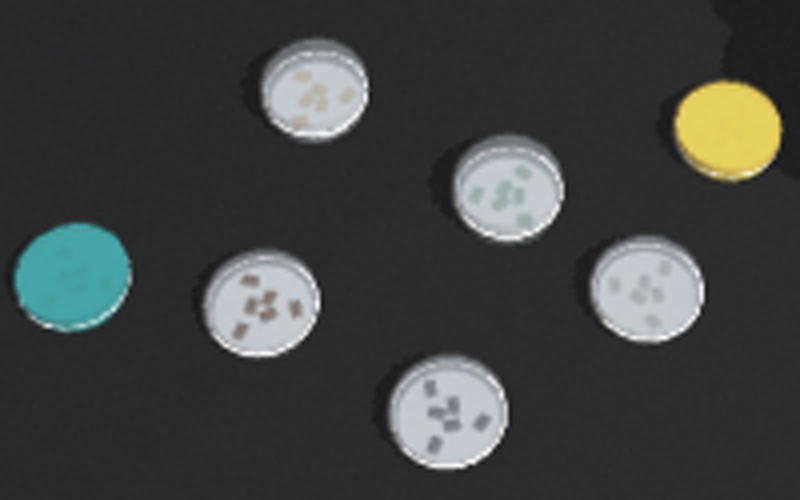

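View pics/tp.png

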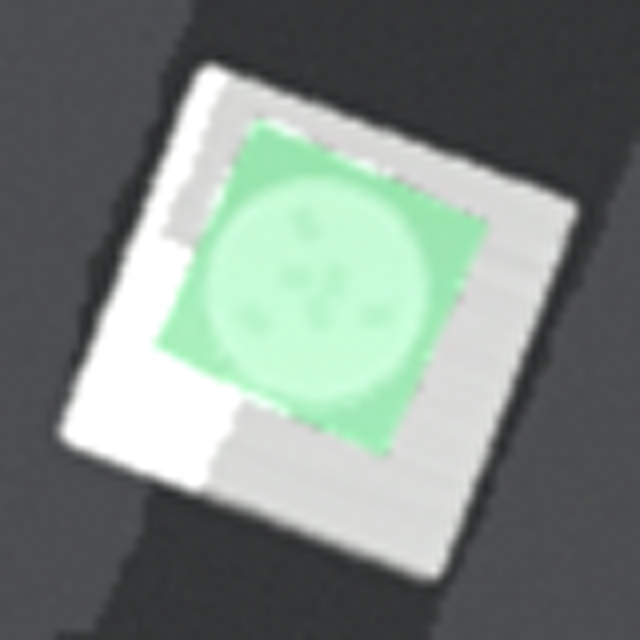

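View pics/sp.png

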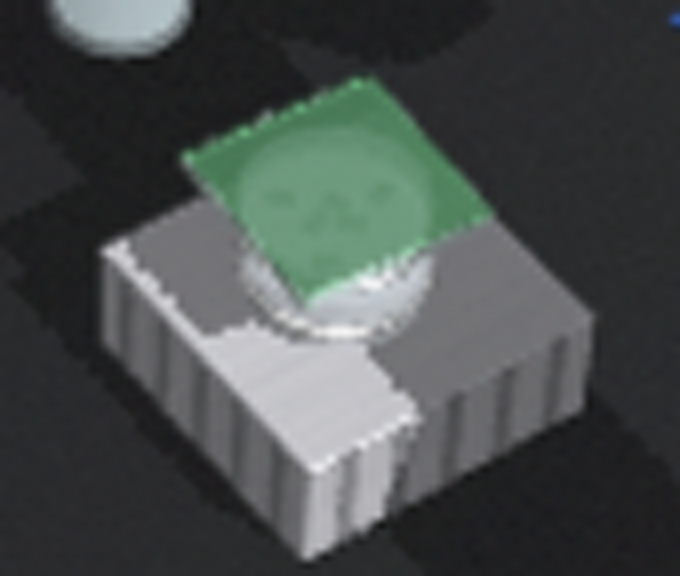

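The side crop identifies the dishes: ochre (213,252), green (262,277), white (296,302), brown (200,306) and grey (247,333). In the top view those are (212,192), (214,250), (210,293), (158,220) and (158,272). All five are present. The yellow dish (316,262) and the turquoise one (153,299) are opaque, so they are the look-alikes and stay untouched. Next come the positions.

```bash
python3 - <<'E'
from h import *
a=capture("top");b=capture("side")
f=lambda L,o:[((x+.5)/8-.5+o[0],(y+.5)/8-.5+o[1]) for x,y in L]
tp=f([(257,118),(488,218),(387,455),(156,347)],(280,190))
sp=f([(365,78),(492,215),(308,298),(183,158)],(260,160))
import itertools
for k in range(4):
    r=[tri(a,tp[i],b,sp[(i+k)%4]) for i in range(4)]
    print(k,[np.round(x[0],1).tolist()+[round(x[1],1)] for x in r])
bt=f([(205,60),(580,205),(437,583),(58,437)],(280,190)); bs=f([(100,248),(306,472),(597,318)],(260,160))
for x in itertools.product(range(4),range(3)):
    p,e=tri(a,bt[x[0]],b,bs[x[1]])
    if e<5: print("block",x,np.round(p,1),round(e,1))
for nm,t,s,hh in (("ochre",(211.8,192.3),(213.3,252.1),22),("green",(213.9,249.4),(261.7,276.8),22),("white",(209.9,293),(296.4,302.1),15),("brown",(157.6,219.5),(199.9,305.7),15),("grey",(157.9,272.2),(246.7,332.8),15),("yellow",(260.3,285),(316.6,262.2),15),("turq",(139.8,179.2),(152.8,299),15)):
    print(nm,np.round(plane(a,t,hh),1),np.round(plane(b,s,hh*.6),1))
h=cv2.cvtColor(a["frame"],cv2.COLOR_RGB2HSV)
for c in(a,b):
    h=cv2.cvtColor(c["frame"],cv2.COLOR_RGB2HSV)
    m=((h[:,:,0]>100)&(h[:,:,0]<125)&(h[:,:,1]>150)&(h[:,:,2]>100)).astype(np.uint8)
    k=max(cv2.findContours(m,0,1)[0],key=cv2.contourArea); q=cv2.approxPolyDP(k,5,True)[:,0]
    P=np.array([plane(c,x,4) for x in q]); print("pad",np.round(P,1).tolist(),P.mean(0))
print("beaker",plane(a,(362.8,160.5),40),"bottle",plane(b,(322,128),0),"spec",plane(a,(303.2,155.7),15))
E
```

```text
0 [[601.2, -16.5, 138.6, np.float64(48.8)], [590.0, -83.8, 26.3, np.float64(49.0)], [567.7, -33.5, 35.8, np.float64(51.6)], [583.1, 26.7, 140.2, np.float64(39.6)]]
1 [[584.4, -23.8, 95.5, np.float64(95.8)], [622.3, -78.8, -39.2, np.float64(4.7)], [580.7, -17.4, 104.7, np.float64(92.2)], [559.2, 15.1, 182.3, np.float64(7.4)]]
2 [[616.7, -18.6, 29.2, np.float64(48.6)], [634.4, -61.1, 32.7, np.float64(51.4)], [558.0, -30.5, 141.8, np.float64(40.7)], [543.0, 7.3, 136.8, np.float64(49.9)]]
3 [[630.9, -8.4, 84.3, np.float64(1.4)], [605.4, -69.9, 83.6, np.float64(1.7)], [542.5, -44.0, 84.2, np.float64(1.3)], [568.9, 16.9, 84.8, np.float64(2.5)]]
block (0, 0) [652.4   5.2  42.1] 2.5
block (1, 1) [ 644.7 -122.7 -190.7] 4.5
block (2, 2) [510.5 -60.1  43.8] 0.4
block (3, 1) [547.8  44.   45.4] 0.1
ochre [663.5 219.2  22. ] [664.  219.9  13.2]
green [533.6 208.4  22. ] [533.1 208.4  13.2]
white [436.6 214.3  15. ] [435.4 214.1   9. ]
brown [599.1 342.5  15. ] [598.8 343.2   9. ]
grey [479.7 334.3  15. ] [478.5 334.7   9. ]
yellow [457.1 102.   15. ] [456.1 100.4   9. ]
turq [692.2 390.   15. ] [692.2 390.4   9. ]
pad [[576.9, -224.6, 4.0], [451.1, -199.0, 4.0], [482.3, -210.4, 4.0], [443.1, -230.0, 4.0], [427.8, -315.7, 4.0], [554.6, -338.6, 4.0]] [ 489.27486933 -253.04021481    4.        ]
pad [[553.4, -337.9, 4.0], [574.2, -223.7, 4.0], [448.8, -201.0, 4.0], [427.9, -316.5, 4.0]] [ 501.06706283 -269.7545158     4.        ]
beaker [ 739.41660688 -121.83591239   40.        ] bottle [ 698.9985994  -310.41102441    0.        ] spec [754.4591376  12.1162681  15.       ]
```

```bash
cat >> h.py <<'E'
def go(x,y,z,yaw):
    o=get_obs();Rm=R.from_euler("xyz",o["tcp_rot"]);Rt=R.from_euler("xyz",[np.pi,0,yaw])
    rv=(Rm.inv()*Rt).as_rotvec();d=Rm.inv().apply(np.array([x,y,z])-o["tool_pos"])
    print("rv",np.round(rv,3),"d",np.round(d,1),"n>=",max(np.linalg.norm(rv)/.187,np.linalg.norm(d)/62.5))
def st():
    o=get_obs();print(round(o["time"],2),np.round(o["tool_pos"],1),np.round(o["tcp_rot"],3),"F",np.round(o["contact_force"],1),"M",np.round(o["moment"],2),"w",round(o["grip_width"],1))
def wray(c,o,uv):
    u=np.array([(uv[0]-c["K"][0,2])/c["K"][0,0],(uv[1]-c["K"][1,2])/c["K"][1,1]]);th=np.linalg.norm(u)
    d=np.array([u[0]/th*np.sin(th),u[1]/th*np.sin(th),np.cos(th)]) if th>1e-9 else np.array([0,0,1.])
    T=np.array(c["tool_from_camera"]);Rm=R.from_euler("xyz",o["tcp_rot"]).as_matrix()
    return Rm@T[:3,3]+o["tool_pos"],Rm@T[:3,:3]@d
def wplane(c,o,uv,z):
    p,d=wray(c,o,uv);return p+d*(z-p[2])/d[2]
def wproj(c,o,P):
    T=np.array(c["tool_from_camera"]);Rm=R.from_euler("xyz",o["tcp_rot"]).as_matrix()
    q=Rm.T@(np.asarray(P,float)-o["tool_pos"]);q=T[:3,:3].T@(q-T[:3,3]);th=np.arctan2(np.linalg.norm(q[:2]),q[2])
    return c["K"][:2,2]+c["K"][0,0]*th*q[:2]/np.linalg.norm(q[:2])
E
python3 -c "
from h import *
go(587,-26.4,180,1.17)"
```

```text
rv [-0.    -0.    -0.823] d [ 543.  -300.6   68.7] n>= 9.991650581965171
```

Request:
step_arm(
  increments="0 0 -0.823 543 -300.6 68.7 1;0 0 -0.823 543 -300.6 68.7 1;0 0 -0.823 543 -300.6 68.7 1;0 0 -0.823 543 -300.6 68.7 1;0 0 -0.823 543 -300.6 68.7 1;0 0 -0.823 543 -300.6 68.7 1;0 0 -0.823 543 -300.6 68.7 1;0 0 -0.823 543 -300.6 68.7 1;0 0 -0.823 543 -300.6 68.7 1;0 0 -0.823 543 -300.6 68.7 1;0 0 -0.823 543 -300.6 68.7 1;0 0 -0.823 543 -300.6 68.7 1;0 0 -0.823 543 -300.6 68.7 1;0 0 -0.823 543 -300.6 68.7 1;0 0 -0.823 543 -300.6 68.7 1;0 0 -0.823 543 -300.6 68.7 1",
)

```text
time: 2.35
tool_pos: [586.9, -26.9, 180.2]
tcp_rot: [3.141, 0.0, 1.169]
contact_force: [-0.2, 0.2, -0.5]
grip_width: 91.9
```

```bash
python3 -c "
from h import *
st();o=get_obs();c=capture('wrist');save('w1',c['frame'])
for p in [(630.9,-8.4,85),(605.4,-69.9,85),(542.5,-44,85),(568.9,16.9,85)]: print(wproj(c,o,p))"
```

```text
2.35 [586.9 -26.9 180.2] [3.141 0.    1.169] F [-0.2  0.2 -0.5] M [-0.   -0.07  0.03] w 91.9
[325.66508683 179.42235877]
[322.58195293 261.45981681]
[237.49153304 262.21923688]
[234.33565847 180.62433352]
```

View pics/w1.png

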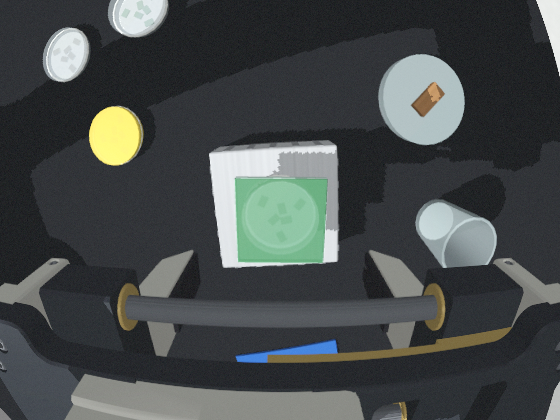

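The wrist view shows the green plate with corners near (235,177), (328,178), (325,263) and (237,262), within 2 px of prediction, so the alignment is good. I'll descend to grip.

Request:
step_arm(
  increments="0 0 0 0.5 0.8 25 1;0 0 0 0.5 0.8 50 1;0 0 0 0.5 0.8 60 1;0 0 0 0.5 0.8 70 1;0 0 0 0.5 0.8 76 1;0 0 0 0.5 0.8 81 1;0 0 0 0.5 0.8 81 1;0 0 0 0.5 0.8 81 1",
)

```text
time: 3.4
tool_pos: [588.1, -26.4, 99.4]
tcp_rot: [3.141, -0.0, 1.17]
contact_force: [1.0, -0.6, 0.7]
grip_width: 92.1
```

```bash
python3 -c "
from h import *
st();c=capture('wrist');save('w2',c['frame']);c=capture('side');save('s2',c['frame'],6,(240,140,365,240))"
```

```text
3.4 [588.1 -26.4  99.4] [ 3.141 -0.     1.17 ] F [ 1.  -0.6  0.7] M [-0.04 -0.08 -0.04] w 92.1
```

View pics/w2.png

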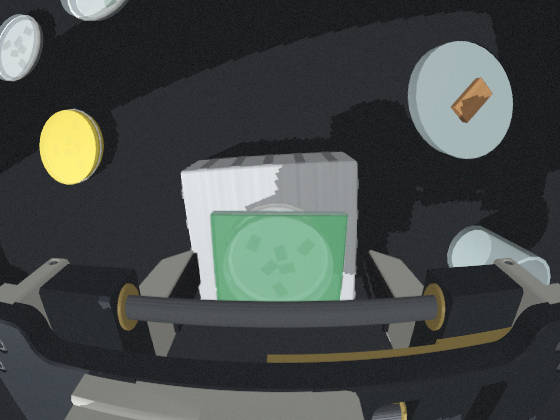

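View pics/s2.png

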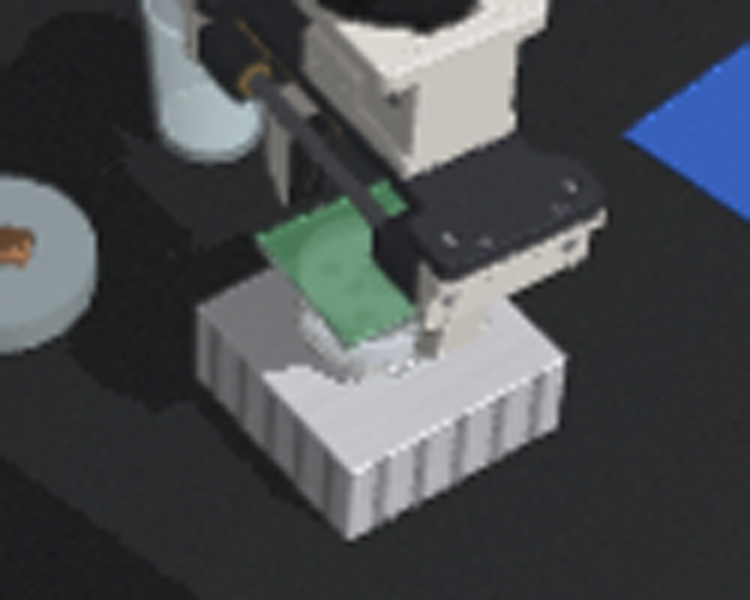

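The plate lies between the open fingers, with the image middle at column 279. I'll close in stages.

Request:
step_arm(
  increments="0 0 0 0 0 0 0.7;0 0 0 0 0 0 0.6;0 0 0 0 0 0 0.55;0 0 0 0 0 0 0.52;0 0 0 0 0 0 0.5;0 0 0 0 0 0 0.48;0 0 0 0 0 0 0.46;0 0 0 0 0 0 0.3;0 0 0 0 0 0 0;0 0 0 0 0 0 -1;0 0 0 0 0 0 -1",
)

```text
time: 4.88
tool_pos: [587.9, -26.3, 99.0]
tcp_rot: [3.142, 0.0, 1.17]
contact_force: [-0.7, 0.1, 0.1]
grip_width: 67.0
```

```bash
python3 -c "
from h import *
st();c=capture('wrist');save('w3',c['frame'])"
```

```text
4.88 [587.9 -26.3  99. ] [3.142 0.    1.17 ] F [-0.7  0.1  0.1] M [ 0.03  0.05 -0.03] w 67.0
```

View pics/w3.png

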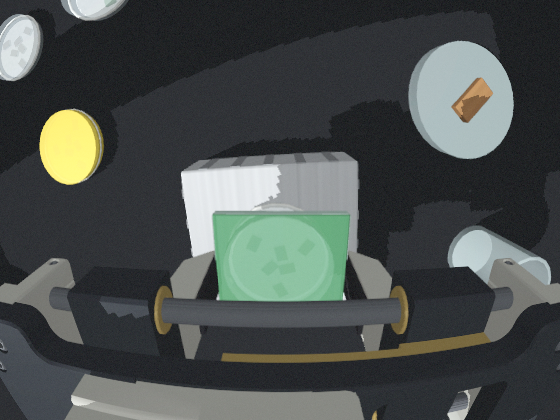

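Gripped at a width of 67. I'll slide along tool -x.

Request:
step_arm(
  increments="0 0 0 -3 0 0 -1;0 0 0 -7 0 0 -1;0 0 0 -12 0 0 -1;0 0 0 -17 0 0 -1;0 0 0 -20 0 0 -1;0 0 0 -20 0 0 -1;0 0 0 -20 0 0 -1",
)

```text
time: 5.8
tool_pos: [580.1, -44.7, 99.0]
tcp_rot: [3.142, 0.0, 1.17]
contact_force: [-0.1, -0.2, -2.2]
grip_width: 67.5
```

```bash
python3 -c "
from h import *
st();c=capture('side');save('s3',c['frame'],6,(240,140,365,240))"
```

```text
5.8 [580.1 -44.7  99. ] [3.142 0.    1.17 ] F [-0.1 -0.2 -2.2] M [-0.02 -0.13 -0.01] w 67.5
```

View pics/s3.png

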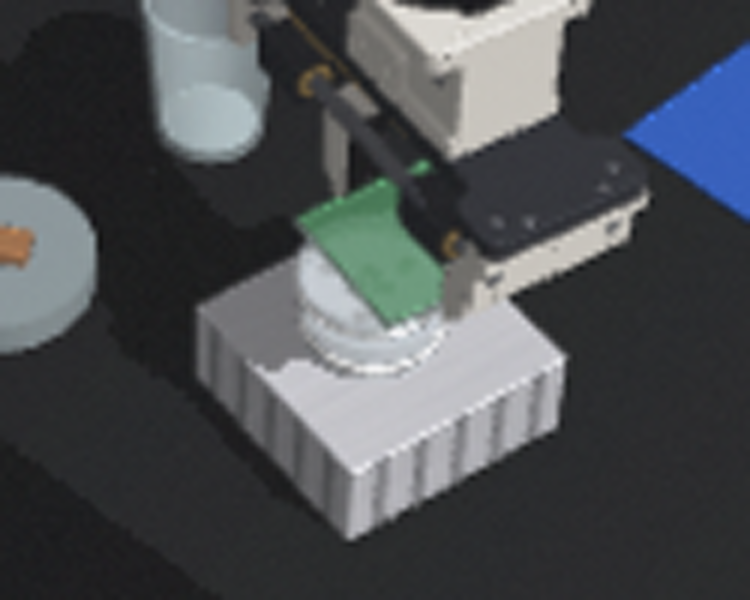

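The plate has slid 20 mm and the dishes beneath are still in place. I'll go on.

Request:
step_arm(
  increments="0 0 0 -4 0 0 -1;0 0 0 -9 0 0 -1;0 0 0 -14 0 0 -1;0 0 0 -19 0 0 -1;0 0 0 -22 0 0 -1;0 0 0 -24 0 0 -1;0 0 0 -28 0 0 -1;0 0 0 -34 0 0 -1;0 0 0 -42 0 0 -1;0 0 0 -52 0 0 -1;0 0 0 -62 0 0 -1;0 0 0 -70 0 0 -1;0 0 0 -75 0 0 -1;0 0 0 -75 0 0 -1",
)

```text
time: 7.6
tool_pos: [550.7, -114.1, 99.0]
tcp_rot: [3.142, 0.0, 1.169]
contact_force: [-0.0, 0.0, -0.7]
grip_width: 67.7
```

```bash
python3 -c "
from h import *
st();c=capture('side');save('s4',c['frame'],5,(250,120,400,240));a=capture('top');save('t4',a['frame'],8,(280,190,380,260))"
```

```text
7.6 [ 550.7 -114.1   99. ] [3.142 0.    1.169] F [-0.   0.  -0.7] M [-0.   -0.11  0.03] w 67.7
```

View pics/s4.png

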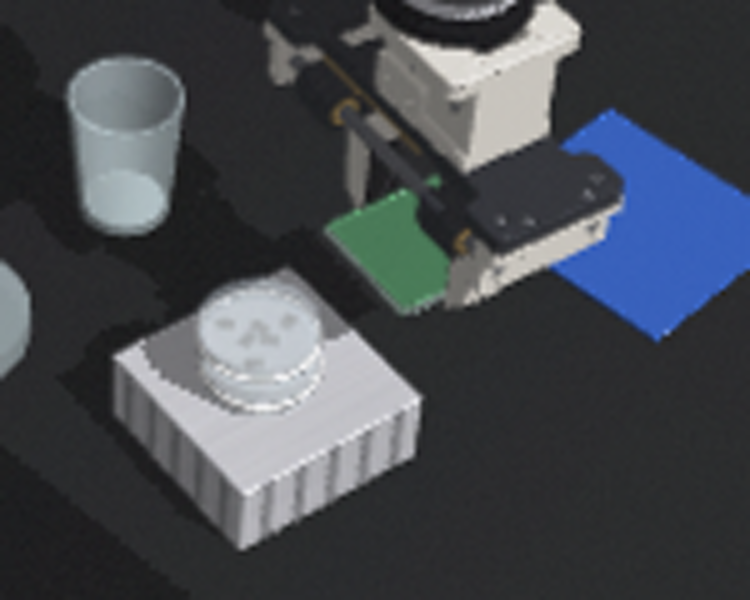

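View pics/t4.png

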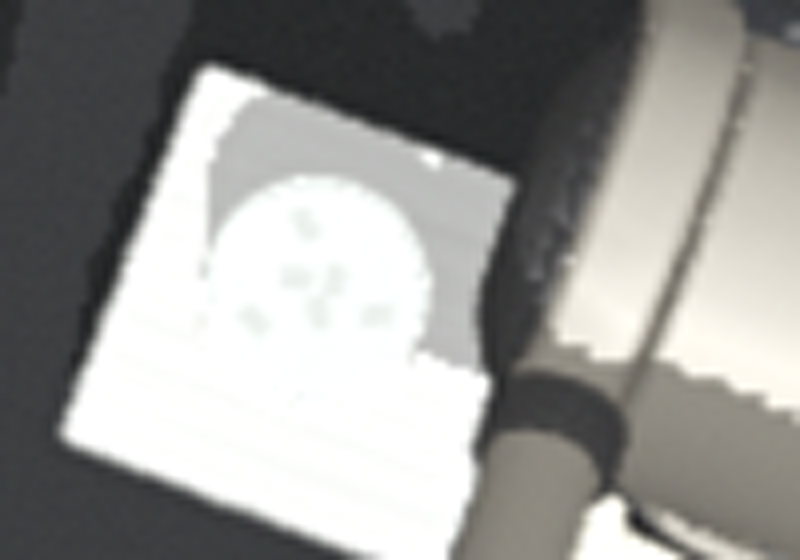

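The plate is clear, and the dishes on the pile have not moved (the chips sit at the same pixels as before). Next I'll go over the pad.

```bash
python3 -c "
from h import *
a=capture('top');b=capture('side')
go(501.5,-269.7,95,1.17)
t=(319.2,225.8); s=((260+.5)/5+249.5,(328+.5)/5+119.5)
print(tri(a,t,b,s)); print(plane(a,t,78),plane(b,s,78))"
```

```text
rv [ 0. -0.  0.] d [-163.    15.4    4. ] n>= 2.6211747872966997
(array([586.03204921, -25.35110983,  77.11511857]), np.float64(1.605794659800111))
[586.67162093 -24.96373955  78.        ] [584.87144876 -24.95787515  78.        ]
```

Request:
step_arm(
  increments="0 0 0 -15 1.5 0 -1;0 0 0 -45 4 0 -1;0 0 0 -80 8 2 -1;0 0 0 -120 12 4 -1;0 0 0 -150 14 10 -1;0 0 0 -163 15.4 25 -1;0 0 0 -163 15.4 45 -1;0 0 0 -163 15.4 58 -1;0 0 0 -163 15.4 65 -1;0 0 0 -163 15.4 68 -1;0 0 0 -163 15.4 68 -1",
)

```text
time: 9.18
tool_pos: [501.7, -269.8, 31.2]
tcp_rot: [3.141, 0.0, 1.17]
contact_force: [-0.0, 0.4, -1.6]
grip_width: 67.5
```

```bash
python3 -c "
from h import *
st();c=capture('side');save('s5',c['frame'],5,(320,110,440,210));c=capture('wrist');save('w5',c['frame'])"
```

```text
9.18 [ 501.7 -269.8   31.2] [3.141 0.    1.17 ] F [-0.   0.4 -1.6] M [-0.06 -0.12  0.02] w 67.5
```

View pics/s5.png

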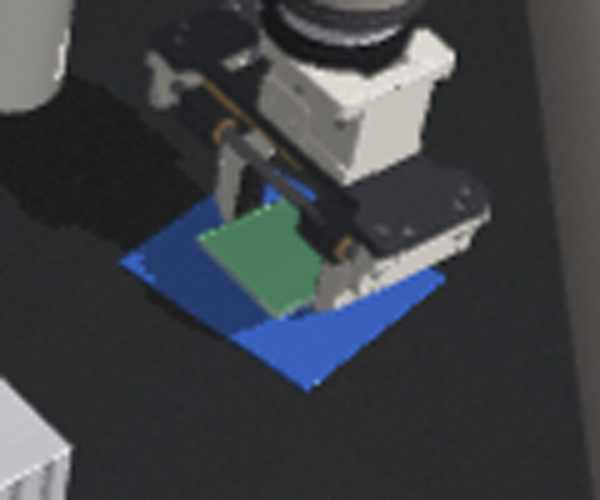

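View pics/w5.png

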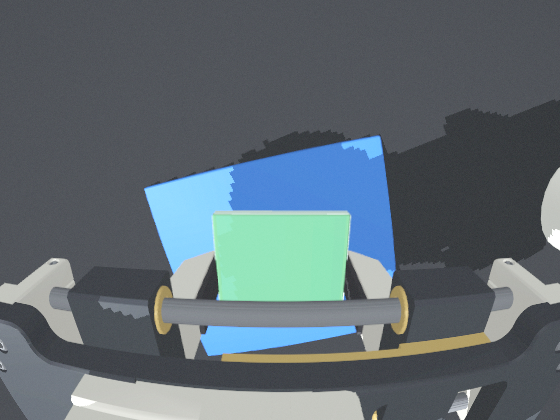

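Request:
step_arm(
  increments="0 0 0 0 0 1 -1;0 0 0 0 0 2 -1;0 0 0 0 0 3 -1;0 0 0 0 0 3.5 -1;0 0 0 0 0 3.5 -1",
)

```text
time: 9.9
tool_pos: [501.4, -269.9, 27.4]
tcp_rot: [-3.142, 0.0, 1.17]
contact_force: [0.1, -0.7, -1.3]
grip_width: 67.6
```

Request:
step_arm(
  increments="0 0 0 0 0 0.5 -1;0 0 0 0 0 0.5 -1",
)

```text
time: 10.15
tool_pos: [501.3, -269.9, 27.0]
tcp_rot: [-3.142, 0.0, 1.17]
contact_force: [-0.1, -0.6, -0.6]
grip_width: 67.3
```

Request:
step_arm(
  increments="0 0 0 0 0 0.5 -1;0 0 0 0 0 0.5 -1",
)

```text
time: 10.4
tool_pos: [501.3, -269.9, 26.5]
tcp_rot: [-3.142, 0.0, 1.17]
contact_force: [0.5, 0.6, 0.4]
grip_width: 67.5
```

Request:
step_arm(
  increments="0 0 0 0 0 0.4 -1;0 0 0 0 0 0.4 -1",
)

```text
time: 10.65
tool_pos: [501.4, -270.0, 26.3]
tcp_rot: [3.141, 0.0, 1.17]
contact_force: [-1.0, -0.4, 1.4]
grip_width: 67.3
```

Request:
step_arm(
  increments="0 0 0 0 0 0.4 -1;0 0 0 0 0 0.4 -1",
)

```text
time: 10.9
tool_pos: [501.4, -269.9, 26.3]
tcp_rot: [3.141, 0.0, 1.17]
contact_force: [-2.6, 0.2, 6.2]
grip_width: 67.5
```

Contact at TCP z 26.3. I'll ease off slightly and open.

Request:
step_arm(
  increments="0 0 0 0 0 -0.5 -1;0 0 0 0 0 -0.5 0.5;0 0 0 0 0 -0.5 0.6;0 0 0 0 0 -0.5 0.75;0 0 0 0 0 -0.5 0.8;0 0 0 0 0 -0.5 0.8;0 0 0 0 0 -5 0.8;0 0 0 0 0 -25 0.8;0 0 0 0 0 -60 0.8;0 0 0 0 0 -100 0.8;0 0 0 0 0 -110 0.8",
)

```text
time: 12.28
tool_pos: [502.1, -270.4, 138.3]
tcp_rot: [3.138, 0.001, 1.17]
contact_force: [-0.1, -0.6, -0.1]
grip_width: 82.7
```

```bash
python3 -c "
from h import *
st();o=get_obs();c=capture('wrist');save('w6',c['frame'])
a=capture('side');save('s6',a['frame'],5,(320,110,440,210));save('s6b',a['frame'],4,(135,230,335,355))
go(435.9,214.2,120,2.0)"
```

```text
12.28 [ 502.1 -270.4  138.3] [3.138e+00 1.000e-03 1.170e+00] F [-0.1 -0.6 -0.1] M [-0.01 -0.08 -0.02] w 82.7
rv [ 0.001  0.001 -0.83 ] d [ 420.2 -249.4   16. ] n>= 7.821866368915267
```

View pics/w6.png

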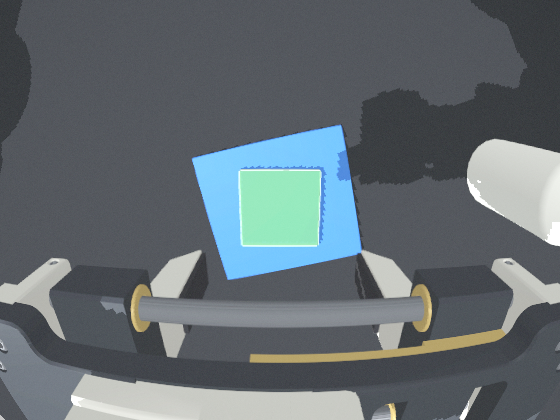

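View pics/s6.png

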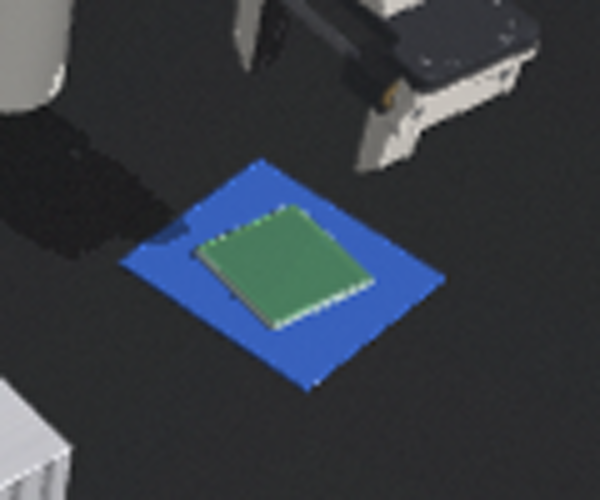

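View pics/s6b.png

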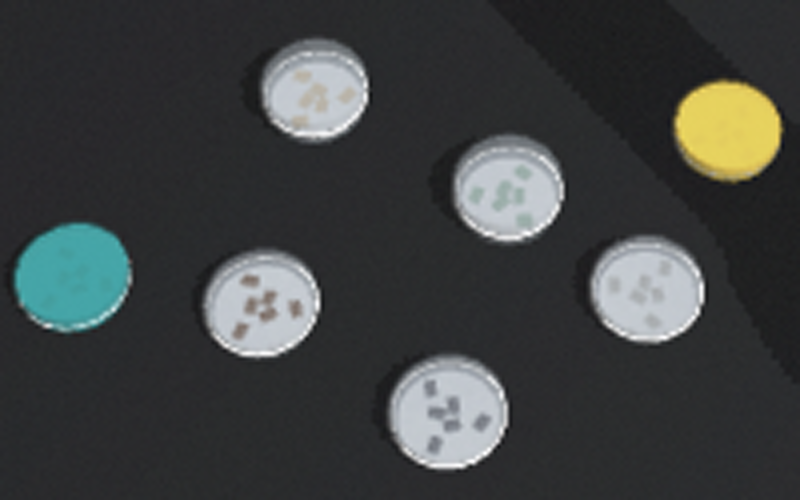

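The plate lies flat and centred on the pad (wrist pixels (240–320, 170–246)). The waiting dishes are unchanged. Next is green, confirmed by its green chips in the side crop at (508,190).

```bash
python3 -c "
from h import *
go(533.4,208.4,120,0)"
```

```text
rv [ 1.00e-03 -0.00e+00  1.17e+00] d [ 452.9 -157.3   16.1] n>= 7.675428917351322
```

Request:
step_arm(
  increments="0 0 1.17 452.9 -157.3 16.1 0.8;0 0 1.17 452.9 -157.3 16.1 0.8;0 0 1.17 452.9 -157.3 16.1 0.8;0 0 1.17 452.9 -157.3 16.1 0.8;0 0 1.17 452.9 -157.3 16.1 0.8;0 0 1.17 452.9 -157.3 16.1 0.8;0 0 1.17 452.9 -157.3 16.1 0.8;0 0 1.17 452.9 -157.3 16.1 0.8;0 0 1.17 452.9 -157.3 16.1 0.8;0 0 1.17 452.9 -157.3 16.1 0.8;0 0 1.17 452.9 -157.3 16.1 0.8;0 0 1.17 452.9 -157.3 16.1 0.8;0 0 1.17 452.9 -157.3 16.1 0.8",
)

```text
time: 14.0
tool_pos: [533.6, 207.4, 119.7]
tcp_rot: [3.141, -0.0, -0.002]
contact_force: [-0.4, -0.2, 0.1]
grip_width: 82.8
```

```bash
python3 -c "
from h import *
st();o=get_obs();c=capture('wrist');save('w7',c['frame'])
for dx,dy in((30,0),(-30,0),(0,30),(0,-30),(0,0)): print(wproj(c,o,(533.4+dx,208.4+dy,22)).round(1))
go(533.4,208.4,26,0)"
```

```text
14.0 [533.6 207.4 119.7] [ 3.141e+00 -0.000e+00 -2.000e-03] F [-0.4 -0.2  0.1] M [ 0.05  0.03 -0.06] w 82.8
[279.4 184.5]
[279.6 258. ]
[240.5 222.7]
[318.5 222.7]
[279.5 222.8]
rv [ 0.    -0.    -0.002] d [-0.1 -0.8 93.7] n>= 1.4997319591448632
```

View pics/w7.png

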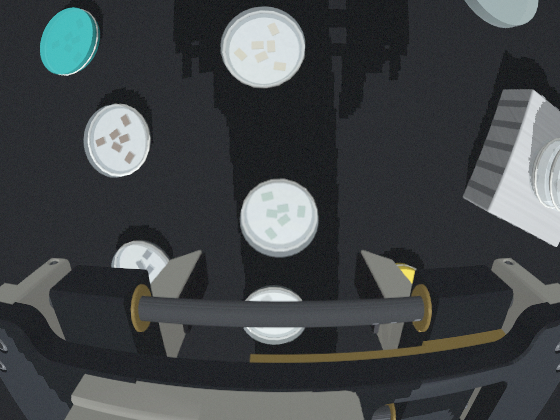

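The wrist view shows the green-chip dish spanning columns 241–318 around column 279, as predicted. I'll descend and grip.

Request:
step_arm(
  increments="0 0 0 0 -0.8 30 0.8;0 0 0 0 -0.8 60 0.8;0 0 0 0 -0.8 80 0.8;0 0 0 0 -0.8 89 0.8;0 0 0 0 -0.8 93.7 0.8;0 0 0 0 -0.8 93.7 0.6;0 0 0 0 -0.8 93.7 0.45;0 0 0 0 -0.8 93.7 0.38;0 0 0 0 -0.8 93.7 0.32;0 0 0 0 -0.8 93.7 0.2;0 0 0 0 -0.8 93.7 -1;0 0 0 0 -0.8 93.7 -1;0 0 0 0 -0.8 93.7 -1",
)

```text
time: 15.68
tool_pos: [533.4, 209.3, 26.1]
tcp_rot: [3.142, -0.0, -0.0]
contact_force: [-1.1, -0.4, 5.0]
grip_width: 59.0
```

```bash
python3 -c "
from h import *
st();o=get_obs();c=capture('wrist');save('w8',c['frame'])"
```

```text
15.68 [533.4 209.3  26.1] [ 3.142 -0.    -0.   ] F [-1.1 -0.4  5. ] M [-0.11  0.12 -0.04] w 59.0
```

View pics/w8.png

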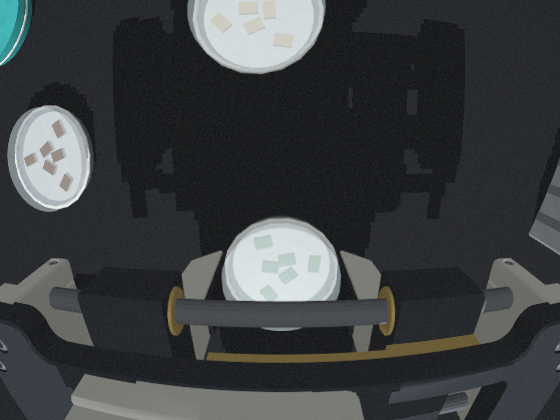

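```bash
python3 -c "
from h import *
o=get_obs();c=capture('wrist')
P=o['tool_pos']
for dz in (0,22):
  for dx in (27,30,33): print(dz,dx,wproj(c,o,(P[0]+dx,P[1],dz)).round(1))
  print(wproj(c,o,(P[0],P[1]+30,dz)).round(1),wproj(c,o,(P[0],P[1]-30,dz)).round(1),wproj(c,o,(P[0]-30,P[1],dz)).round(1))
"
```

```text
0 27 [280.7 220.1]
0 30 [280.7 214.8]
0 33 [280.7 209.3]
[227.7 265. ] [333.7 265.1] [280.6 309.3]
22 27 [280.7 235.7]
22 30 [280.7 229.7]
22 33 [280.7 223.6]
[221.3 284.6] [340.  284.8] [280.6 331.9]
```

Green is held centred (width 59). I'll lift it and carry it to the pile.

```bash
python3 -c "
from h import *
go(586.2,-25.4,125,0)"
```

```text
rv [ 0. -0. -0.] d [ 52.8 234.7 -98.9] n>= 4.161252561253445
```

Request:
step_arm(
  increments="0 0 0 0 0 -4 -1;0 0 0 0 0 -12 -1;0 0 0 0 0 -35 -1;0 0 0 0 0 -65 -1;0 0 0 3 10 -100 -1;0 0 0 9 35 -118 -1;0 0 0 17 70 -120 -1;0 0 0 26 110 -120 -1;0 0 0 34 150 -120 -1;0 0 0 42 185 -118 -1;0 0 0 48 212 -114 -1;0 0 0 51 228 -108 -1;0 0 0 52.8 234.7 -102 -1;0 0 0 52.8 234.7 -99 -1;0 0 0 52.8 234.7 -99 -1",
)

```text
time: 17.65
tool_pos: [585.8, -24.5, 124.6]
tcp_rot: [-3.141, 0.001, 0.001]
contact_force: [-0.1, 0.8, -1.5]
grip_width: 59.1
```

```bash
python3 -c "
from h import *
st();o=get_obs();c=capture('wrist');save('w9',c['frame']);a=capture('side');save('s9',a['frame'],5,(240,130,370,240));
go(586.2,-25.4,109,0)"
```

```text
17.65 [585.8 -24.5 124.6] [-3.141e+00  1.000e-03  1.000e-03] F [-0.1  0.8 -1.5] M [ 0.02  0.04 -0.01] w 59.1
rv [-0.    -0.     0.001] d [ 0.1  0.8 16. ] n>= 0.2571046070628974
```

View pics/w9.png

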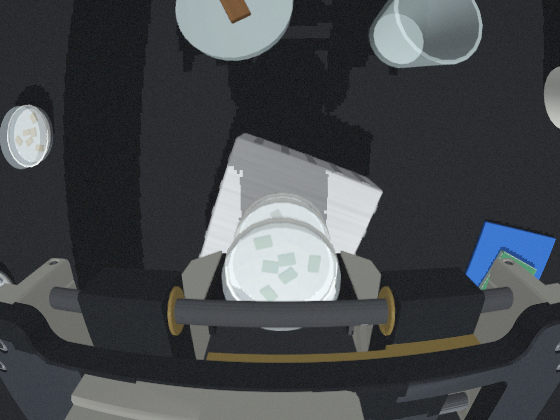

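View pics/s9.png

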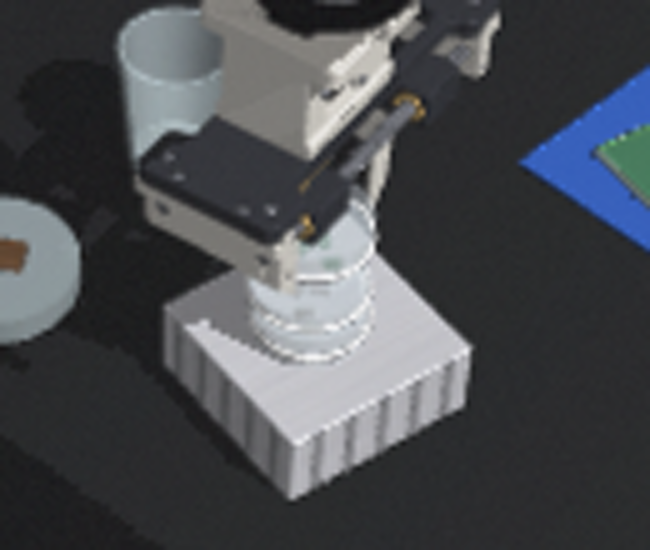

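The held dish (columns 224–340) is lined up above the pile (234–328). I'll lower it.

Request:
step_arm(
  increments="0 0 0 0 0.5 4 -1;0 0 0 0 0.5 9 -1;0 0 0 0 0.5 13 -1;0 0 0 0 0.5 15 -1;0 0 0 0 0.5 16 -1;0 0 0 0 0.5 16.5 -1;0 0 0 0 0.5 16.5 -1",
)

```text
time: 18.62
tool_pos: [586.1, -25.9, 108.5]
tcp_rot: [3.141, -0.0, -0.0]
contact_force: [0.0, 0.3, -1.3]
grip_width: 59.0
```

Request:
step_arm(
  increments="0 0 0 0 0 0.5 -1;0 0 0 0 0 1 -1;0 0 0 0 0 1 -1",
)

```text
time: 19.0
tool_pos: [586.1, -25.9, 107.4]
tcp_rot: [3.142, 0.0, -0.0]
contact_force: [0.2, -1.9, -0.9]
grip_width: 59.7
```

Request:
step_arm(
  increments="0 0 0 0 0 0.5 -1;0 0 0 0 0 1 -1;0 0 0 0 0 1 -1",
)

```text
time: 19.38
tool_pos: [586.1, -25.9, 106.3]
tcp_rot: [3.142, 0.0, -0.0]
contact_force: [0.1, 0.2, -1.4]
grip_width: 59.3
```

Request:
step_arm(
  increments="0 0 0 0 0 0.5 -1;0 0 0 0 0 0.5 -1",
)

```text
time: 19.62
tool_pos: [586.1, -26.0, 106.2]
tcp_rot: [3.141, -0.0, -0.0]
contact_force: [-0.6, 0.9, 1.6]
grip_width: 59.3
```

Request:
step_arm(
  increments="0 0 0 0 0 0.5 -1;0 0 0 0 0 0.5 -1",
)

```text
time: 19.88
tool_pos: [586.2, -26.0, 106.2]
tcp_rot: [3.141, -0.001, -0.0]
contact_force: [-3.2, -0.3, 6.6]
grip_width: 59.3
```

Request:
step_arm(
  increments="0 0 0 0 0 0.5 -1;0 0 0 0 0 0.5 -1",
)

```text
time: 20.12
tool_pos: [586.2, -26.0, 106.1]
tcp_rot: [3.141, -0.001, -0.0]
contact_force: [-4.4, 0.3, 8.3]
grip_width: 58.8
```

Contact at TCP 106.2, so the pile top is at about 80.1. I'll unload, release and rise.

Request:
step_arm(
  increments="0 0 0 0 0 -1 -1;0 0 0 0 0 -1 0.35;0 0 0 0 0 -1 0.4;0 0 0 0 0 -1 0.5;0 0 0 0 0 -1 0.65;0 0 0 0 0 -1 0.7;0 0 0 0 0 -1 0.7;0 0 0 0 0 -8 0.7;0 0 0 0 0 -25 0.7;0 0 0 0 0 -60 0.7;0 0 0 0 0 -60 0.7",
)

```text
time: 21.5
tool_pos: [588.0, -26.2, 169.1]
tcp_rot: [3.14, -0.007, -0.0]
contact_force: [0.8, 0.4, -0.7]
grip_width: 78.1
```

```bash
python3 -c "
from h import *
st();o=get_obs();c=capture('wrist');save('w10',c['frame']);a=capture('side');save('s10',a['frame'],5,(240,130,370,240));save('s10b',a['frame'],4,(135,230,335,355))
go(663.7,219.5,120,0)"
```

```text
21.5 [588.  -26.2 169.1] [ 3.14  -0.007 -0.   ] F [ 0.8  0.4 -0.7] M [ 0.08 -0.02 -0.08] w 78.1
rv [ 0.    -0.002 -0.   ] d [  77.3 -245.5   45.9] n>= 4.18264202275051
```

View pics/w10.png

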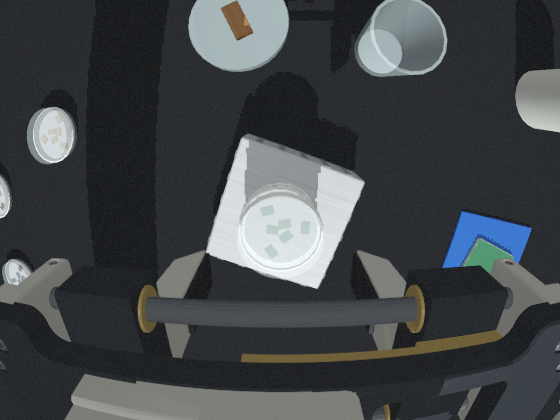

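View pics/s10.png

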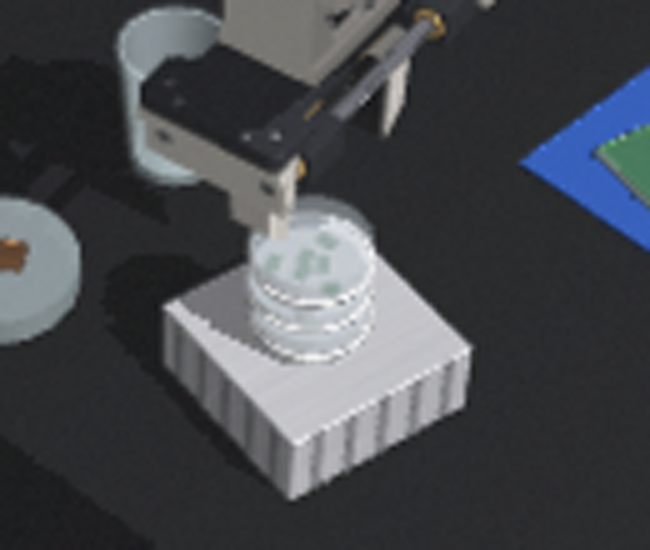

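View pics/s10b.png

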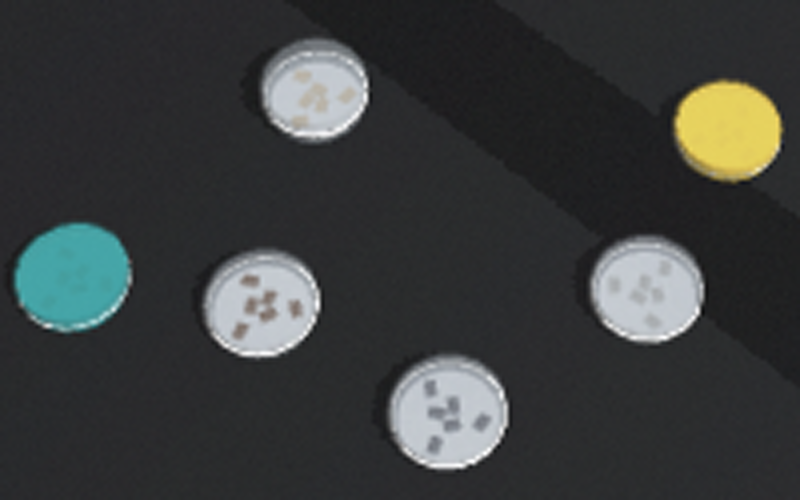

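Green is stacked straight and the other dishes are unmoved. Next is ochre, at side crop (315,95).

Request:
step_arm(
  increments="0 0 0 40 -125 0 0.7;0 0 0 77.3 -245.5 0 0.7;0 0 0 77.3 -245.5 20 0.7;0 0 0 77.3 -245.5 46 0.7;0 0 0 77.3 -245.5 46 0.7;0 0 0 77.3 -245.5 46 0.7;0 0 0 77.3 -245.5 46 0.7;0 0 0 77.3 -245.5 46 0.7;0 0 0 77.3 -245.5 46 0.7;0 0 0 77.3 -245.5 46 0.7",
)

```text
time: 22.85
tool_pos: [663.6, 219.0, 119.4]
tcp_rot: [3.142, -0.001, -0.001]
contact_force: [-0.6, 0.3, -0.2]
grip_width: 77.9
```

```bash
cat >> h.py <<'E'
def chk(P,h,nm):
    """predicted extents of a dish at P in the wrist view + bright bbox there"""
    o=get_obs();c=capture('wrist');save(nm,c['frame'])
    a=np.linspace(0,6.28,60);q=np.array([wproj(c,o,(P[0]+30*np.cos(t),P[1]+30*np.sin(t),z)) for t in a for z in(0,h)])
    g=c['frame'].min(2)>115
    n,l,s,ce=cv2.connectedComponentsWithStats(g.astype(np.uint8))
    u=wproj(c,o,(P[0],P[1],h)).astype(int);k=l[max(u[1]-8,0):u[1]+8,u[0]-8:u[0]+8];k=np.bincount(k[k>0]).argmax()
    print("pred",q.min(0).round(),q.max(0).round(),"seen",s[k][:2],s[k][:2]+s[k][2:4])
E
python3 -c "
from h import *
st();chk((663.7,219.5),22,'w11')
go(663.7,219.5,26,0)"
```

```text
22.85 [663.6 219.  119.4] [ 3.142e+00 -1.000e-03 -1.000e-03] F [-0.6  0.3 -0.2] M [-0.01  0.04  0.03] w 77.9Traceback (most recent call last):
  File "<string>", line 3, in <module>
    st();chk((663.7,219.5),22,'w11')
         ~~~^^^^^^^^^^^^^^^^^^^^^^^^
  File "h.py", line 47, in chk
    u=wproj(c,o,(P[0],P[1],h)).astype(int);k=l[max(u[1]-8,0):u[1]+8,u[0]-8:u[0]+8];k=np.bincount(k[k>0]).argmax()
                                                                                     ~~~~~~~~~~~~~~~~~~~~~~~~~~^^
ValueError: attempt to get argmax of an empty sequence
```

View pics/w11.png

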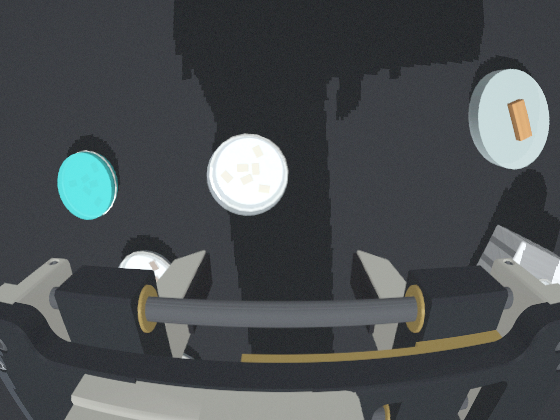

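Ochre has been knocked aside: it now sits at wrist pixel (247,174) instead of (279,221). I'll relocate it.

```bash
python3 -c "
from h import *
o=get_obs();c=capture('wrist')
print('wrist',wplane(c,o,(247.5,174.5),13).round(1),wplane(c,o,(247.5,174.5),22).round(1))
a=capture('top');b=capture('side')
for n,c,z in(('top',a,22),('side',b,13)):
    for e,ar,r in ells(c,c['frame'].max(2)>110,250,900): print(n,np.round(e[0],1),np.round(e[1],1),plane(c,e[0],z).round(1))
save('s12',b['frame'],4,(135,210,335,355))
"
```

```text
wrist [699.3 244.6  13. ] [701.1 243.6  22. ]
top [ 30.3 416.8] [26.7 76.9] [163.2 591.6  22. ]
top [260.5 285.1] [28.9 29.1] [457.1 101.   22. ]
top [120.8 195.6] [19.3 29.4] [651.8 428.9  22. ]
top [362.8 160.7] [28.8 34.2] [ 743.4 -124.1   22. ]
side [500.6 359. ] [16.8 57.8] [28.4 83.4 13. ]
side [246.7 332.8] [28.1 29.3] [477.2 336.4  13. ]
side [199.9 305.7] [26.1 28.9] [597.  344.6  13. ]
side [296.4 301.9] [25.8 27.9] [434.4 215.8  13. ]
side [152.8 299. ] [26.1 28.8] [690.1 391.7  13. ]
side [316.6 262.2] [24.7 26.9] [454.8 102.7  13. ]
side [185.8 244.5] [27.6 51.9] [730.1 240.9  13. ]
side [199.2 190.2] [46.2 50.3] [817.4  92.2  13. ]
side [266.4 112.3] [46.3 81.6] [ 861.3 -259.2   13. ]
side [492.7  18.7] [31.  68.2] [  510.6 -1171.7    13. ]
```

View pics/s12.png

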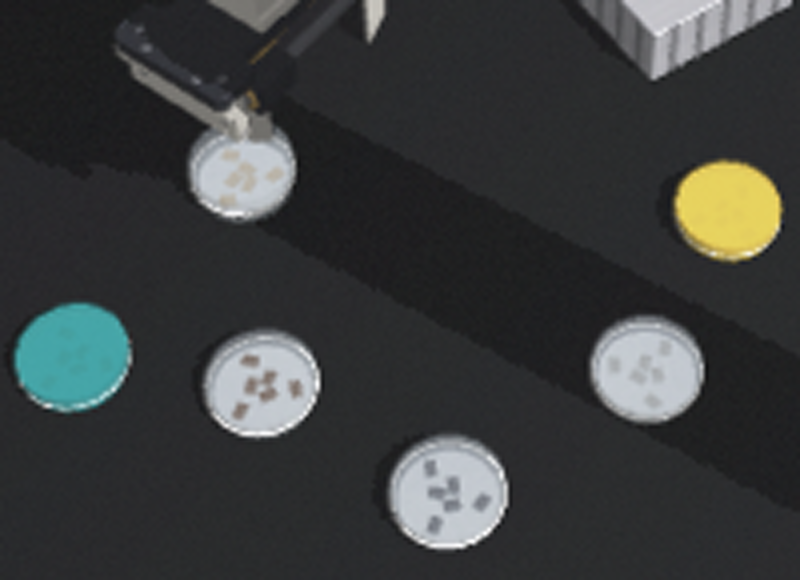

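```bash
python3 -c "
from h import *
b=capture('side');print(plane(b,(195.4,252.7),13))
go(700,244.5,120,0)"
```

```text
[696.45803516 245.38360962  13.        ]
rv [ 0.  0. -0.] d [ 36.6 -25.   -1.2] n>= 0.7091155087186466
```

Request:
step_arm(
  increments="0 0 0 35 -25.3 0 0.7;0 0 0 35 -25.3 0 0.7;0 0 0 35 -25.3 0 0.7;0 0 0 35 -25.3 0 0.7;0 0 0 35 -25.3 0 0.7",
)

```text
time: 23.72
tool_pos: [698.2, 244.5, 119.4]
tcp_rot: [3.142, -0.0, -0.001]
contact_force: [0.1, -0.3, 0.1]
grip_width: 78.2
```

```bash
python3 -c "
from h import *
st();chk((698.7,244.8),22,'w12')
go(698.7,244.8,26,0)"
```

```text
23.73 [698.2 244.5 119.4] [ 3.142e+00 -0.000e+00 -1.000e-03] F [ 0.1 -0.3  0.1] M [ 0.02  0.05 -0.02] w 78.2
pred [241. 178.] [319. 257.] seen [242 178] [320 257]
rv [ 0.    -0.    -0.001] d [ 0.4 -0.3 93.4] n>= 1.4936328952198346
```

View pics/w12.png

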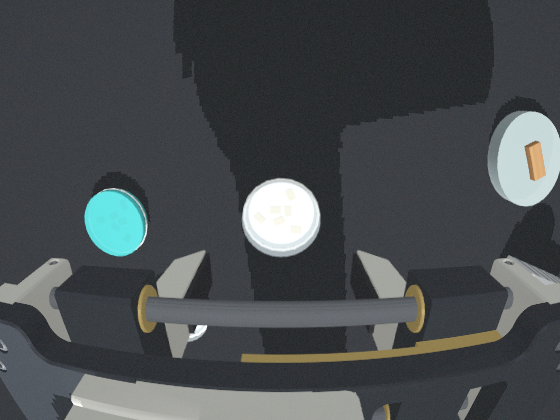

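The view matches the prediction (242–320, 178–257). I'll descend and grip.

Request:
step_arm(
  increments="0 0 0 0.4 -0.3 30 0.7;0 0 0 0.4 -0.3 60 0.7;0 0 0 0.4 -0.3 80 0.7;0 0 0 0.4 -0.3 89 0.7;0 0 0 0.4 -0.3 93.4 0.7;0 0 0 0.4 -0.3 93.4 0.6;0 0 0 0.4 -0.3 93.4 0.45;0 0 0 0.4 -0.3 93.4 0.38;0 0 0 0.4 -0.3 93.4 0.32;0 0 0 0.4 -0.3 93.4 0.2;0 0 0 0.4 -0.3 93.4 -1;0 0 0 0.4 -0.3 93.4 -1;0 0 0 0.4 -0.3 93.4 -1",
)

```text
time: 25.4
tool_pos: [699.0, 245.0, 25.8]
tcp_rot: [3.141, -0.0, -0.0]
contact_force: [-0.9, -0.9, 3.8]
grip_width: 59.1
```

```bash
python3 -c "
from h import *
st();go(586.2,-25.7,145,0)"
```

```text
25.4 [699.  245.   25.8] [ 3.141 -0.    -0.   ] F [-0.9 -0.9  3.8] M [-0.31  0.11  0.03] w 59.1
rv [ 0. -0. -0.] d [-112.7  270.7 -119.2] n>= 5.064743761833127
```

Request:
step_arm(
  increments="0 0 0 0 0 -4 -1;0 0 0 0 0 -12 -1;0 0 0 0 0 -35 -1;0 0 0 0 0 -65 -1;0 0 0 -4 10 -100 -1;0 0 0 -14 35 -125 -1;0 0 0 -30 72 -135 -1;0 0 0 -48 115 -137 -1;0 0 0 -66 158 -137 -1;0 0 0 -84 200 -136 -1;0 0 0 -98 235 -134 -1;0 0 0 -108 258 -130 -1;0 0 0 -112 268 -124 -1;0 0 0 -112.5 270.3 -119 -1;0 0 0 -112.5 270.3 -117 -1;0 0 0 -112.5 270.3 -117 -1",
)

```text
time: 27.4
tool_pos: [586.5, -24.3, 142.2]
tcp_rot: [-3.141, 0.0, 0.001]
contact_force: [-0.7, -0.1, -1.1]
grip_width: 59.1
```

```bash
python3 -c "
from h import *
st();o=get_obs();c=capture('wrist');save('w13',c['frame']);go(586.2,-25.7,130,0)"
```

```text
27.4 [586.5 -24.3 142.2] [-3.141e+00  0.000e+00  1.000e-03] F [-0.7 -0.1 -1.1] M [0.01 0.02 0.04] w 59.1
rv [-0.    -0.     0.001] d [-0.3  1.3 12.4] n>= 0.19991348977381618
```

View pics/w13.png

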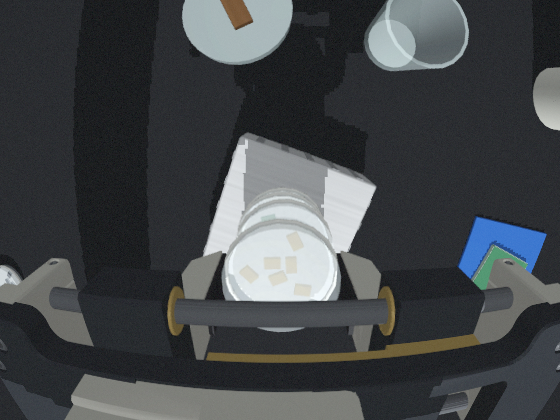

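The dish is held level and lined up. I'll lower it.

Request:
step_arm(
  increments="0 0 0 0 0.5 4 -1;0 0 0 0 0.5 8 -1;0 0 0 0 0.5 11 -1;0 0 0 0 0.5 12 -1;0 0 0 0 0.5 12.5 -1;0 0 0 0 0.5 12.5 -1",
)

```text
time: 28.2
tool_pos: [586.3, -25.7, 130.1]
tcp_rot: [3.141, -0.0, -0.0]
contact_force: [-0.1, -0.6, -0.9]
grip_width: 59.3
```

Request:
step_arm(
  increments="0 0 0 0 0 0.5 -1;0 0 0 0 0 1 -1;0 0 0 0 0 1 -1",
)

```text
time: 28.58
tool_pos: [586.3, -25.6, 129.0]
tcp_rot: [3.142, 0.0, -0.0]
contact_force: [-0.5, 0.5, -1.8]
grip_width: 59.3
```

Request:
step_arm(
  increments="0 0 0 0 0 0.5 -1;0 0 0 0 0 0.5 -1",
)

```text
time: 28.82
tool_pos: [586.3, -25.6, 128.5]
tcp_rot: [3.141, 0.0, -0.0]
contact_force: [0.9, 0.1, -0.6]
grip_width: 59.0
```

Request:
step_arm(
  increments="0 0 0 0 0 0.5 -1;0 0 0 0 0 0.5 -1",
)

```text
time: 29.08
tool_pos: [586.3, -25.6, 128.0]
tcp_rot: [3.142, 0.0, -0.0]
contact_force: [-0.2, -0.1, -1.1]
grip_width: 59.4
```

Request:
step_arm(
  increments="0 0 0 0 0 0.4 -1;0 0 0 0 0 0.4 -1",
)

```text
time: 29.32
tool_pos: [586.3, -25.6, 127.8]
tcp_rot: [3.141, -0.0, -0.0]
contact_force: [-1.0, 0.8, 0.6]
grip_width: 59.4
```

Request:
step_arm(
  increments="0 0 0 0 0 0.4 -1;0 0 0 0 0 0.4 -1",
)

```text
time: 29.58
tool_pos: [586.4, -25.7, 127.8]
tcp_rot: [3.141, -0.001, -0.0]
contact_force: [-1.7, -0.9, 5.9]
grip_width: 59.2
```

Request:
step_arm(
  increments="0 0 0 0 0 -0.5 -1;0 0 0 0 0 -0.5 0.35;0 0 0 0 0 -0.5 0.4;0 0 0 0 0 -0.5 0.5;0 0 0 0 0 -0.5 0.65;0 0 0 0 0 -0.5 0.7;0 0 0 0 0 -0.5 0.7;0 0 0 0 0 -8 0.7;0 0 0 0 0 -25 0.7;0 0 0 0 0 -60 0.7;0 0 0 0 0 -60 0.7",
)

```text
time: 30.95
tool_pos: [587.9, -25.9, 190.6]
tcp_rot: [3.14, -0.006, -0.0]
contact_force: [-0.2, -0.8, 0.7]
grip_width: 78.1
```

```bash
python3 -c "
from h import *
st();chk((586.2,-25.6),124,'w14');a=capture('side');save('s14',a['frame'],5,(240,130,370,240));
for e,ar,r in ells(a,a['frame'].max(2)>110,250,900): print(np.round(e[0],1),plane(a,e[0],9).round(1))
go(436,214.2,120,0)"
```

```text
30.95 [587.9 -25.9 190.6] [ 3.14  -0.006 -0.   ] F [-0.2 -0.8  0.7] M [ 0.   -0.   -0.02] w 78.1
pred [236. 167.] [324. 280.] seen [211 133] [360 279]
[246.7 332.8] [478.5 334.9   9. ]
[199.9 305.7] [598.8 343.1   9. ]
[296.3 302.1] [435.5 214.2   9. ]
[152.8 299. ] [692.3 390.3   9. ]
[316.6 262.2] [456.  100.2   9. ]
[238.4 183.4] [753.7  11.6   9. ]
[301.7 113.8] [ 776.1 -319.1    9. ]
[368.8  30.9] [ 835.8 -836.1    9. ]
rv [ 0.    -0.001 -0.   ] d [-150.4 -239.8   67.4] n>= 4.655282070272663
```

View pics/s14.png

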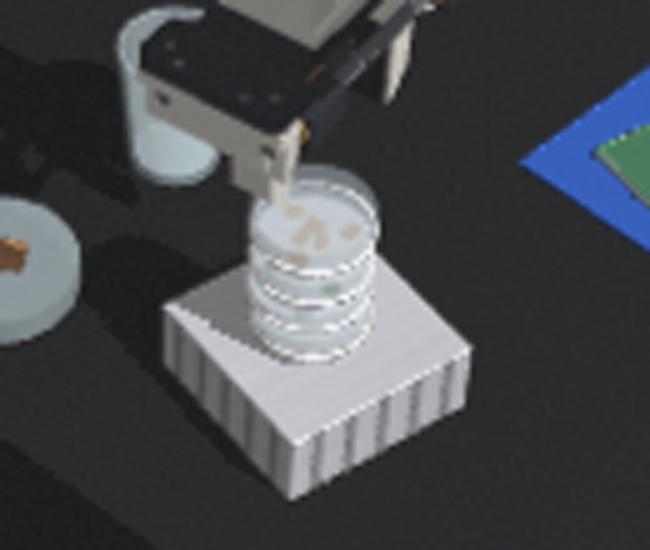

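View pics/w14.png

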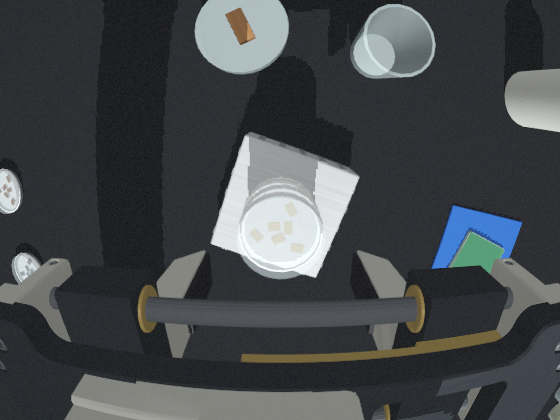

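The stack is straight (side crop, column ~313). Next is white, side (296,302), with white chips and not yellow.

Request:
step_arm(
  increments="0 0 0 -40 -60 0 0.7;0 0 0 -80 -120 0 0.7;0 0 0 -120 -180 0 0.7;0 0 0 -150.5 -239.5 25 0.7;0 0 0 -150.5 -239.5 67.5 0.7;0 0 0 -150.5 -239.5 67.5 0.7;0 0 0 -150.5 -239.5 67.5 0.7;0 0 0 -150.5 -239.5 67.5 0.7;0 0 0 -150.5 -239.5 67.5 0.7;0 0 0 -150.5 -239.5 67.5 0.7",
)

```text
time: 32.3
tool_pos: [436.4, 213.5, 120.2]
tcp_rot: [-3.141, -0.001, -0.001]
contact_force: [0.2, 0.3, -0.4]
grip_width: 78.1
```

```bash
python3 -c "
from h import *
st();chk((435.8,214.2),15,'w15')
go(435.8,214.2,26,0)"
```

```text
32.3 [436.4 213.5 120.2] [-3.141e+00 -1.000e-03 -1.000e-03] F [ 0.2  0.3 -0.4] M [ 0.03  0.04 -0.03] w 78.1
pred [242. 179.] [318. 255.] seen [242 179] [318 253]
rv [-0.    -0.001 -0.001] d [-0.5 -0.6 94.1] n>= 1.5051239892866883
```

View pics/w15.png

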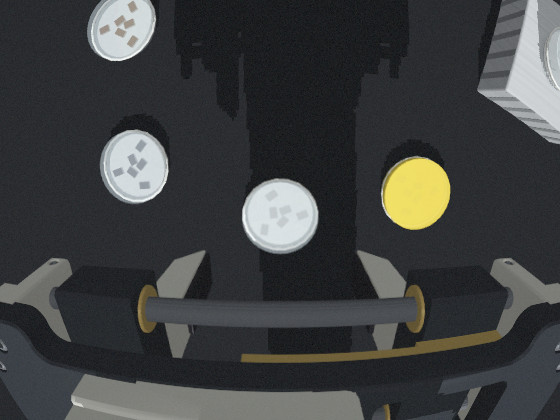

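The white-chip dish sits exactly as predicted (242–318, 179–253), clear of the yellow one at (416,192). I'll grip it.

Request:
step_arm(
  increments="0 0 0 -0.4 -0.4 30 0.7;0 0 0 -0.4 -0.4 60 0.7;0 0 0 -0.4 -0.4 80 0.7;0 0 0 -0.4 -0.4 89 0.7;0 0 0 -0.4 -0.4 94 0.7;0 0 0 -0.4 -0.4 94 0.6;0 0 0 -0.4 -0.4 94 0.45;0 0 0 -0.4 -0.4 94 0.38;0 0 0 -0.4 -0.4 94 0.32;0 0 0 -0.4 -0.4 94 0.2;0 0 0 -0.4 -0.4 94 -1;0 0 0 -0.4 -0.4 94 -1;0 0 0 -0.4 -0.4 94 -1",
)

```text
time: 33.98
tool_pos: [435.6, 214.3, 25.9]
tcp_rot: [-3.142, -0.0, -0.0]
contact_force: [-0.8, -0.9, 4.6]
grip_width: 58.8
```

```bash
python3 -c "
from h import *
st();go(586.2,-25.6,164,0)"
```

```text
33.98 [435.6 214.3  25.9] [-3.142 -0.    -0.   ] F [-0.8 -0.9  4.6] M [-0.06  0.11  0.04] w 58.8
rv [-0. -0. -0.] d [ 150.7  239.9 -138.1] n>= 5.042567472157719
```

Request:
step_arm(
  increments="0 0 0 0 0 -4 -1;0 0 0 0 0 -12 -1;0 0 0 0 0 -35 -1;0 0 0 0 0 -65 -1;0 0 0 2 3 -100 -1;0 0 0 10 16 -130 -1;0 0 0 26 42 -148 -1;0 0 0 48 77 -152 -1;0 0 0 72 115 -152 -1;0 0 0 96 154 -152 -1;0 0 0 120 191 -151 -1;0 0 0 138 220 -149 -1;0 0 0 148 235 -145 -1;0 0 0 150.7 239.6 -141 -1;0 0 0 150.7 239.6 -138 -1;0 0 0 150.7 239.6 -138 -1",
)

```text
time: 35.98
tool_pos: [585.4, -24.2, 163.5]
tcp_rot: [-3.141, 0.001, 0.001]
contact_force: [-0.3, 0.2, -1.5]
grip_width: 59.1
```

```bash
python3 -c "
from h import *
st();o=get_obs();c=capture('wrist');save('w16',c['frame']);go(586.2,-25.6,152,0)"
```

```text
35.98 [585.4 -24.2 163.5] [-3.141e+00  1.000e-03  1.000e-03] F [-0.3  0.2 -1.5] M [ 0.01 -0.   -0.05] w 59.1
rv [-0.     0.     0.001] d [ 0.6  1.3 11.7] n>= 0.1891639865507846
```

View pics/w16.png

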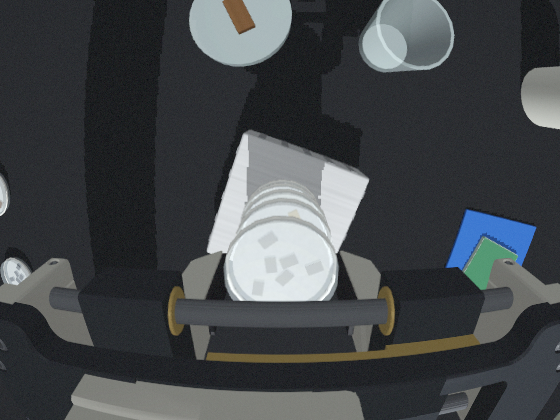

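Request:
step_arm(
  increments="0 0 0 0.3 0.6 4 -1;0 0 0 0.3 0.6 8 -1;0 0 0 0.3 0.6 10.5 -1;0 0 0 0.3 0.6 11.5 -1;0 0 0 0.3 0.6 12 -1;0 0 0 0.3 0.6 12 -1",
)

```text
time: 36.78
tool_pos: [586.4, -26.0, 151.7]
tcp_rot: [3.141, -0.0, -0.0]
contact_force: [-0.4, 0.3, -0.6]
grip_width: 59.0
```

Request:
step_arm(
  increments="0 0 0 0 0 0.5 -1;0 0 0 0 0 0.8 -1;0 0 0 0 0 0.8 -1",
)

```text
time: 37.15
tool_pos: [586.4, -25.9, 150.9]
tcp_rot: [3.141, -0.0, -0.0]
contact_force: [-1.2, 0.7, -0.8]
grip_width: 59.0
```

Request:
step_arm(
  increments="0 0 0 0 0 0.5 -1;0 0 0 0 0 0.5 -1",
)

```text
time: 37.4
tool_pos: [586.4, -25.9, 150.3]
tcp_rot: [3.141, 0.0, -0.0]
contact_force: [0.6, -0.1, -1.0]
grip_width: 59.1
```

Request:
step_arm(
  increments="0 0 0 0 0 0.5 -1;0 0 0 0 0 0.5 -1",
)

```text
time: 37.65
tool_pos: [586.4, -25.9, 150.0]
tcp_rot: [3.141, -0.0, -0.0]
contact_force: [-0.6, 0.2, 0.9]
grip_width: 58.8
```

Request:
step_arm(
  increments="0 0 0 0 0 0.4 -1;0 0 0 0 0 0.4 -1",
)

```text
time: 37.9
tool_pos: [586.5, -25.9, 149.9]
tcp_rot: [3.141, -0.001, -0.0]
contact_force: [-1.7, -0.2, 2.2]
grip_width: 59.1
```

The white dish has touched at TCP 149.9 (force 2.2 N). I'll check the state, then release.

```bash
python3 -c "
from h import *
st()"
```

```text
37.9 [586.5 -25.9 149.9] [ 3.141e+00 -1.000e-03 -0.000e+00] F [-1.7 -0.2  2.2] M [0.08 0.24 0.01] w 59.1
```

Request:
step_arm(
  increments="0 0 0 0 0 -0.3 -1;0 0 0 0 0 -0.3 0.35;0 0 0 0 0 -0.3 0.4;0 0 0 0 0 -0.3 0.5;0 0 0 0 0 -0.3 0.65;0 0 0 0 0 -0.3 0.7;0 0 0 0 0 -0.3 0.7;0 0 0 0 0 -8 0.7;0 0 0 0 0 -25 0.7;0 0 0 0 0 -60 0.7;0 0 0 0 0 -60 0.7",
)

```text
time: 39.28
tool_pos: [588.0, -26.2, 213.0]
tcp_rot: [3.14, -0.007, -0.0]
contact_force: [0.3, -0.9, -1.3]
grip_width: 78.1
```

```bash
python3 -c "
from h import *
st();chk((586.3,-25.7),139,'w17');a=capture('side');save('s17',a['frame'],5,(240,120,370,240));
for e,ar,r in ells(a,a['frame'].max(2)>110,250,900): print(np.round(e[0],1),plane(a,e[0],9).round(1))
go(479,334.6,120,0)"
```

```text
39.27 [588.  -26.2 213. ] [ 3.14  -0.007 -0.   ] F [ 0.3 -0.9 -1.3] M [ 0.05 -0.   -0.04] w 78.1
pred [237. 163.] [323. 275.] seen [215 132] [354 273]
[246.7 332.8] [478.5 334.9   9. ]
[199.9 305.7] [598.8 343.1   9. ]
[152.8 299. ] [692.3 390.3   9. ]
[316.6 262.2] [456.  100.2   9. ]
[238.4 183.4] [753.7  11.6   9. ]
[302.4 104.9] [ 797.3 -355.     9. ]
[371.8  25.7] [ 843.8 -872.5    9. ]
rv [ 0.    -0.001 -0.   ] d [-107.4 -360.5   89.7] n>= 6.187340739775301
```

View pics/s17.png

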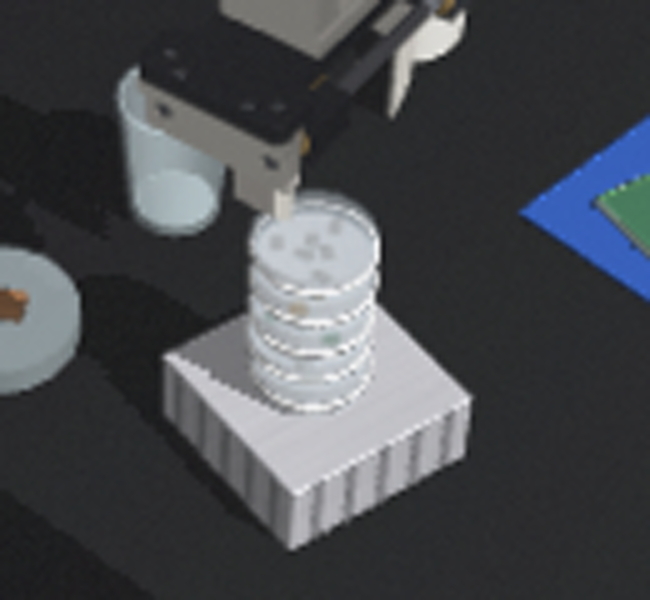

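View pics/w17.png

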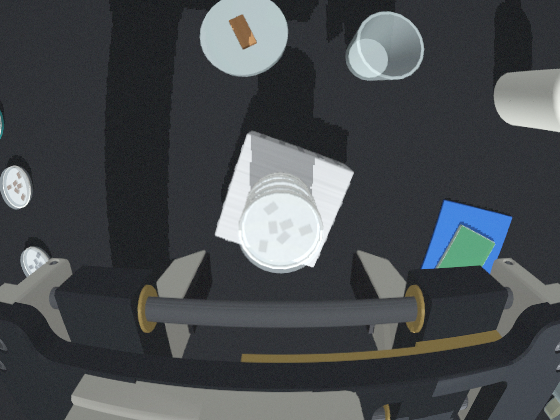

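White is stacked straight. Next is grey, side (247,333), with dark grey chips. Its position is unchanged.

Request:
step_arm(
  increments="0 0 0 -17 -60 0 0.7;0 0 0 -34 -115 0 0.7;0 0 0 -52 -175 0 0.7;0 0 0 -70 -235 0 0.7;0 0 0 -88 -295 20 0.7;0 0 0 -107.5 -360.3 50 0.7;0 0 0 -107.5 -360.3 89.5 0.7;0 0 0 -107.5 -360.3 89.5 0.7;0 0 0 -107.5 -360.3 89.5 0.7;0 0 0 -107.5 -360.3 89.5 0.7;0 0 0 -107.5 -360.3 89.5 0.7;0 0 0 -107.5 -360.3 89.5 0.7",
)

```text
time: 40.88
tool_pos: [479.5, 334.1, 120.8]
tcp_rot: [-3.141, -0.001, -0.001]
contact_force: [-0.3, -0.9, 0.1]
grip_width: 78.3
```

```bash
python3 -c "
from h import *
st();chk((479,334.6),15,'w18')
go(479,334.6,26,0)"
```

```text
40.88 [479.5 334.1 120.8] [-3.141e+00 -1.000e-03 -1.000e-03] F [-0.3 -0.9  0.1] M [ 0.05 -0.    0.01] w 78.3
pred [242. 179.] [318. 254.] seen [242 178] [318 254]
rv [-0.    -0.001 -0.001] d [-0.4 -0.4 94.5] n>= 1.5128274863057187
```

View pics/w18.png

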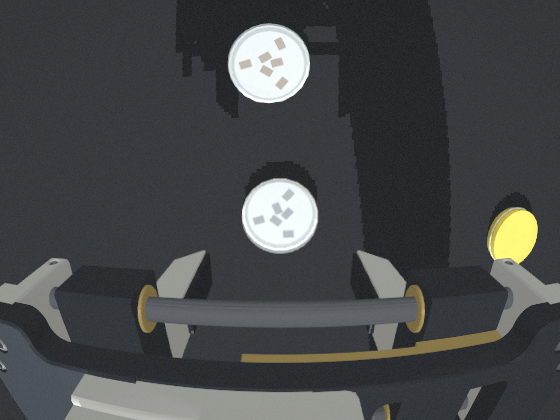

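The grey-chip dish is exactly as predicted (242–318, 178–254). I'll grip it.

Request:
step_arm(
  increments="0 0 0 -0.3 -0.3 30 0.7;0 0 0 -0.3 -0.3 60 0.7;0 0 0 -0.3 -0.3 80 0.7;0 0 0 -0.3 -0.3 89 0.7;0 0 0 -0.3 -0.3 94.5 0.7;0 0 0 -0.3 -0.3 94.5 0.6;0 0 0 -0.3 -0.3 94.5 0.45;0 0 0 -0.3 -0.3 94.5 0.38;0 0 0 -0.3 -0.3 94.5 0.32;0 0 0 -0.3 -0.3 94.5 0.2;0 0 0 -0.3 -0.3 94.5 -1;0 0 0 -0.3 -0.3 94.5 -1;0 0 0 -0.3 -0.3 94.5 -1",
)

```text
time: 42.55
tool_pos: [478.8, 334.7, 25.7]
tcp_rot: [-3.141, -0.0, -0.0]
contact_force: [-1.5, -0.6, 4.6]
grip_width: 59.2
```

```bash
python3 -c "
from h import *
st();go(586.2,-25.6,179,0)"
```

```text
42.55 [478.8 334.7  25.7] [-3.141 -0.    -0.   ] F [-1.5 -0.6  4.6] M [ 0.02  0.18 -0.  ] w 59.2
rv [-0. -0. -0.] d [ 107.6  360.3 -153.3] n>= 6.496802605164576
```

Request:
step_arm(
  increments="0 0 0 0 0 -4 -1;0 0 0 0 0 -12 -1;0 0 0 0 0 -35 -1;0 0 0 0 0 -65 -1;0 0 0 1 4 -100 -1;0 0 0 6 20 -135 -1;0 0 0 16 54 -158 -1;0 0 0 28 95 -165 -1;0 0 0 42 140 -165 -1;0 0 0 56 187 -165 -1;0 0 0 70 234 -165 -1;0 0 0 83 278 -165 -1;0 0 0 94 315 -163 -1;0 0 0 102 342 -160 -1;0 0 0 106 355 -157 -1;0 0 0 107.5 360 -155 -1;0 0 0 107.5 360 -153 -1;0 0 0 107.5 360 -153 -1",
)

```text
time: 44.8
tool_pos: [585.8, -24.3, 178.4]
tcp_rot: [-3.141, 0.0, 0.001]
contact_force: [0.2, -0.4, -1.7]
grip_width: 59.2
```

```bash
python3 -c "
from h import *
st();o=get_obs();c=capture('wrist');save('w19',c['frame']);go(586.2,-25.6,167,0)"
```

```text
44.8 [585.8 -24.3 178.4] [-3.141e+00  0.000e+00  1.000e-03] F [ 0.2 -0.4 -1.7] M [0.04 0.02 0.01] w 59.2
rv [-0.     0.     0.001] d [ 0.3  1.2 11.5] n>= 0.18552897015030062
```

View pics/w19.png

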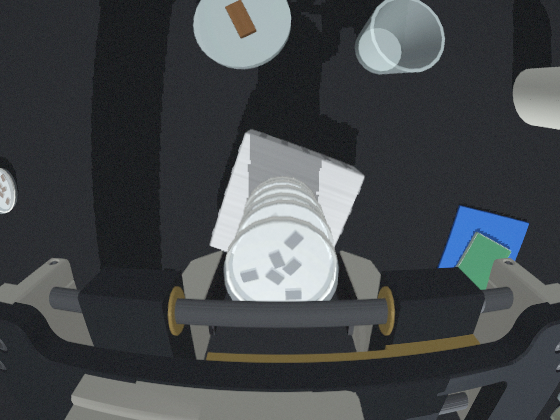

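The grey dish is held level and aligned. I'll lower it.

Request:
step_arm(
  increments="0 0 0 0.2 0.2 4 -1;0 0 0 0.2 0.2 8 -1;0 0 0 0.2 0.2 10.5 -1;0 0 0 0.2 0.2 11.3 -1;0 0 0 0.2 0.2 11.8 -1;0 0 0 0.2 0.2 11.8 -1",
)

```text
time: 45.6
tool_pos: [586.3, -25.6, 166.8]
tcp_rot: [3.141, -0.0, -0.0]
contact_force: [1.3, -0.3, -1.4]
grip_width: 58.5
```

Request:
step_arm(
  increments="0 0 0 0 0 0.5 -1;0 0 0 0 0 0.8 -1;0 0 0 0 0 0.8 -1",
)

```text
time: 45.98
tool_pos: [586.3, -25.5, 165.9]
tcp_rot: [3.142, 0.0, -0.0]
contact_force: [0.2, -0.2, -1.0]
grip_width: 58.9
```

Request:
step_arm(
  increments="0 0 0 0 0 0.5 -1;0 0 0 0 0 0.5 -1",
)

```text
time: 46.22
tool_pos: [586.3, -25.5, 165.4]
tcp_rot: [3.142, 0.0, -0.0]
contact_force: [-0.3, 0.8, -0.4]
grip_width: 59.1
```

Request:
step_arm(
  increments="0 0 0 0 0 0.5 -1;0 0 0 0 0 0.5 -1",
)

```text
time: 46.48
tool_pos: [586.3, -25.5, 164.9]
tcp_rot: [3.141, 0.0, -0.0]
contact_force: [0.7, -0.2, -0.5]
grip_width: 58.6
```

Request:
step_arm(
  increments="0 0 0 0 0 0.4 -1;0 0 0 0 0 0.4 -1",
)

```text
time: 46.72
tool_pos: [586.3, -25.5, 164.8]
tcp_rot: [3.141, -0.0, -0.0]
contact_force: [-0.5, 0.1, 1.3]
grip_width: 59.0
```

Request:
step_arm(
  increments="0 0 0 0 0 0.3 -1;0 0 0 0 0 0.3 -1",
)

```text
time: 46.98
tool_pos: [586.4, -25.5, 164.7]
tcp_rot: [3.141, -0.001, -0.0]
contact_force: [-1.9, 0.5, 5.2]
grip_width: 59.1
```

Request:
step_arm(
  increments="0 0 0 0 0 -0.5 -1;0 0 0 0 0 -0.5 0.35;0 0 0 0 0 -0.5 0.4;0 0 0 0 0 -0.5 0.5;0 0 0 0 0 -0.5 0.65;0 0 0 0 0 -0.5 0.7;0 0 0 0 0 -0.5 0.7;0 0 0 0 0 -8 0.7;0 0 0 0 0 -25 0.7;0 0 0 0 0 -60 0.7;0 0 0 0 0 -60 0.7",
)

```text
time: 48.35
tool_pos: [587.8, -25.7, 227.7]
tcp_rot: [3.14, -0.007, -0.0]
contact_force: [-0.4, -0.3, -0.4]
grip_width: 78.3
```

```bash
python3 -c "
from h import *
st();a=capture('side');save('s20',a['frame'],5,(240,120,370,240));
for e,ar,r in ells(a,a['frame'].max(2)>110,250,900): print(np.round(e[0],1),plane(a,e[0],9).round(1))
go(599,342.9,120,0)"
```

```text
48.35 [587.8 -25.7 227.7] [ 3.14  -0.007 -0.   ] F [-0.4 -0.3 -0.4] M [0.03 0.05 0.05] w 78.3
[199.9 305.7] [598.8 343.1   9. ]
[152.8 299. ] [692.3 390.3   9. ]
[316.6 262.2] [456.  100.2   9. ]
[238.4 183.4] [753.7  11.6   9. ]
[302.8  97.3] [ 816.7 -386.2    9. ]
[345.7  59.6] [ 812.3 -636.1    9. ]
rv [ 0.001 -0.003 -0.   ] d [  11.7 -368.6  105.6] n>= 6.137664001461523
```

View pics/s20.png

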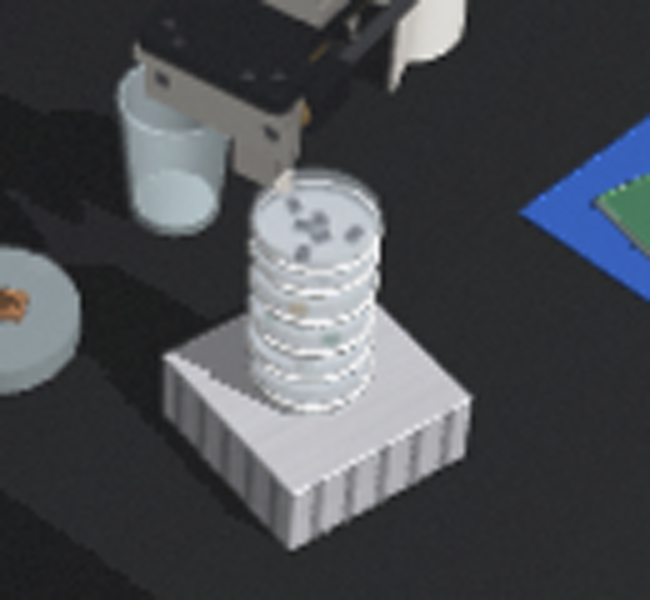

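Grey is stacked straight. The last dish is brown, side (200,306), with brown chips and not turquoise.

Request:
step_arm(
  increments="0 0 0 2 -60 0 0.7;0 0 0 4 -120 0 0.7;0 0 0 6 -180 0 0.7;0 0 0 8 -240 10 0.7;0 0 0 10 -300 40 0.7;0 0 0 11 -368.5 70 0.7;0 0 0 11 -368.5 105.5 0.7;0 0 0 11 -368.5 105.5 0.7;0 0 0 11 -368.5 105.5 0.7;0 0 0 11 -368.5 105.5 0.7;0 0 0 11 -368.5 105.5 0.7;0 0 0 11 -368.5 105.5 0.7",
)

```text
time: 49.9
tool_pos: [597.8, 342.5, 119.7]
tcp_rot: [-3.141, -0.001, -0.001]
contact_force: [-0.1, -0.2, 0.3]
grip_width: 77.7
```

```bash
python3 -c "
from h import *
st();chk((599,342.9),15,'w21')
go(599,342.9,26,0)"
```

```text
49.9 [597.8 342.5 119.7] [-3.141e+00 -1.000e-03 -1.000e-03] F [-0.1 -0.2  0.3] M [-0.01  0.   -0.04] w 77.7
pred [242. 177.] [318. 253.] seen [242 176] [319 253]
rv [-0.    -0.001 -0.001] d [ 1.3 -0.2 93.4] n>= 1.493806120734843
```

View pics/w21.png

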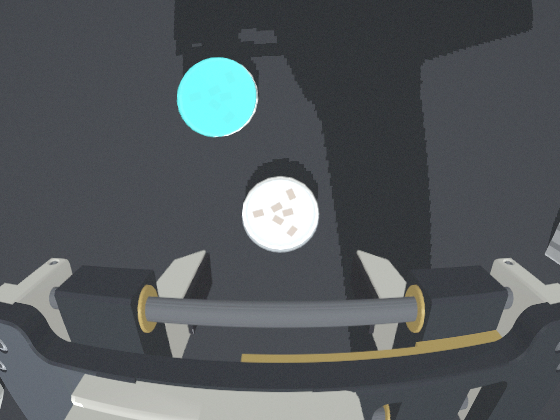

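The brown-chip dish is centred at (280,215), clear of the turquoise one at (217,97). I'll grip it.

Request:
step_arm(
  increments="0 0 0 1.3 -0.2 30 0.7;0 0 0 1.3 -0.2 60 0.7;0 0 0 1.3 -0.2 80 0.7;0 0 0 1.3 -0.2 89 0.7;0 0 0 1.3 -0.2 93.4 0.7;0 0 0 1.3 -0.2 93.4 0.6;0 0 0 1.3 -0.2 93.4 0.45;0 0 0 1.3 -0.2 93.4 0.38;0 0 0 1.3 -0.2 93.4 0.32;0 0 0 1.3 -0.2 93.4 0.2;0 0 0 1.3 -0.2 93.4 -1;0 0 0 1.3 -0.2 93.4 -1;0 0 0 1.3 -0.2 93.4 -1",
)

```text
time: 51.58
tool_pos: [598.8, 343.2, 25.5]
tcp_rot: [-3.142, -0.0, -0.0]
contact_force: [-0.6, 0.7, 3.4]
grip_width: 58.8
```

```bash
python3 -c "
from h import *
st();go(586.2,-25.6,194,0)"
```

```text
51.58 [598.8 343.2  25.5] [-3.142 -0.    -0.   ] F [-0.6  0.7  3.4] M [-0.02  0.12  0.07] w 58.8
rv [-0. -0. -0.] d [ -12.4  368.8 -168.5] n>= 6.4900927200359435
```

Request:
step_arm(
  increments="0 0 0 0 0 -4 -1;0 0 0 0 0 -12 -1;0 0 0 0 0 -35 -1;0 0 0 0 0 -65 -1;0 0 0 0 4 -100 -1;0 0 0 -1 20 -138 -1;0 0 0 -2 54 -166 -1;0 0 0 -3 95 -178 -1;0 0 0 -5 140 -180 -1;0 0 0 -6 188 -180 -1;0 0 0 -8 236 -180 -1;0 0 0 -9 282 -180 -1;0 0 0 -11 320 -178 -1;0 0 0 -12 348 -175 -1;0 0 0 -12.4 362 -172 -1;0 0 0 -12.4 368.5 -170 -1;0 0 0 -12.4 368.5 -168.5 -1;0 0 0 -12.4 368.5 -168.5 -1",
)

```text
time: 53.82
tool_pos: [586.2, -24.4, 193.7]
tcp_rot: [-3.141, 0.0, 0.001]
contact_force: [0.3, 0.7, -1.9]
grip_width: 59.0
```

```bash
python3 -c "
from h import *
st();o=get_obs();c=capture('wrist');save('w22',c['frame']);go(586.2,-25.6,182,0)"
```

```text
53.83 [586.2 -24.4 193.7] [-3.141e+00  0.000e+00  1.000e-03] F [ 0.3  0.7 -1.9] M [-0.01 -0.01 -0.02] w 59.0
rv [-0.     0.     0.001] d [-0.   1.2 11.8] n>= 0.18954988718348734
```

View pics/w22.png

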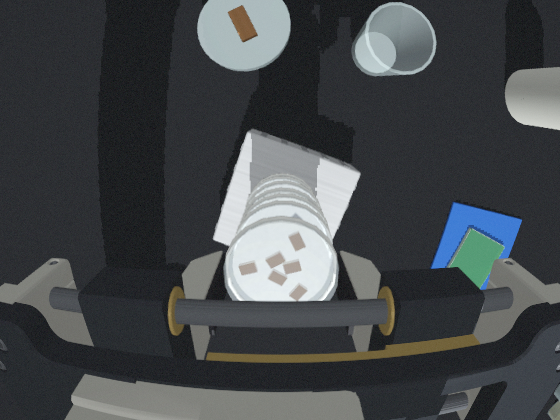

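The brown dish is held level and aligned. I'll lower it.

Request:
step_arm(
  increments="0 0 0 0 0.2 4 -1;0 0 0 0 0.2 8 -1;0 0 0 0 0.2 10.5 -1;0 0 0 0 0.2 11.5 -1;0 0 0 0 0.2 12 -1;0 0 0 0 0.2 12 -1",
)

```text
time: 54.62
tool_pos: [586.2, -25.6, 181.9]
tcp_rot: [3.141, -0.0, -0.0]
contact_force: [0.7, -0.0, -0.2]
grip_width: 58.9
```

Request:
step_arm(
  increments="0 0 0 0 0 0.5 -1;0 0 0 0 0 0.8 -1;0 0 0 0 0 0.8 -1",
)

```text
time: 55.0
tool_pos: [586.2, -25.6, 181.0]
tcp_rot: [3.141, -0.0, -0.0]
contact_force: [0.4, -0.8, -0.6]
grip_width: 58.6
```

Request:
step_arm(
  increments="0 0 0 0 0 0.5 -1;0 0 0 0 0 0.5 -1",
)

```text
time: 55.25
tool_pos: [586.2, -25.6, 180.5]
tcp_rot: [3.141, 0.0, -0.0]
contact_force: [-0.5, 0.2, 0.4]
grip_width: 58.9
```

Request:
step_arm(
  increments="0 0 0 0 0 0.5 -1;0 0 0 0 0 0.5 -1",
)

```text
time: 55.5
tool_pos: [586.1, -25.5, 180.0]
tcp_rot: [3.142, 0.0, -0.0]
contact_force: [0.2, -0.2, -0.6]
grip_width: 58.6
```

Request:
step_arm(
  increments="0 0 0 0 0 0.4 -1;0 0 0 0 0 0.4 -1",
)

```text
time: 55.75
tool_pos: [586.2, -25.5, 179.6]
tcp_rot: [3.142, -0.0, -0.0]
contact_force: [-0.2, -0.1, -0.5]
grip_width: 58.8
```

Request:
step_arm(
  increments="0 0 0 0 0 0.3 -1;0 0 0 0 0 0.3 -1",
)

```text
time: 56.0
tool_pos: [586.2, -25.5, 179.5]
tcp_rot: [3.141, -0.0, -0.0]
contact_force: [-0.7, 0.3, 1.1]
grip_width: 59.0
```

Request:
step_arm(
  increments="0 0 0 0 0 0.2 -1;0 0 0 0 0 0.2 -1",
)

```text
time: 56.25
tool_pos: [586.3, -25.5, 179.5]
tcp_rot: [3.141, -0.001, -0.0]
contact_force: [-0.6, 0.4, 3.9]
grip_width: 58.9
```

Request:
step_arm(
  increments="0 0 0 0 0 -0.2 -1;0 0 0 0 0 -0.2 0.35;0 0 0 0 0 -0.2 0.4;0 0 0 0 0 -0.2 0.5;0 0 0 0 0 -0.2 0.65;0 0 0 0 0 -0.2 0.7;0 0 0 0 0 -0.2 0.7;0 0 0 0 0 -8 0.7;0 0 0 0 0 -25 0.7;0 0 0 0 0 -60 0.7;0 0 0 0 0 -60 0.7",
)

```text
time: 57.62
tool_pos: [587.7, -25.7, 242.6]
tcp_rot: [3.14, -0.007, -0.0]
contact_force: [0.2, -0.0, -0.6]
grip_width: 77.9
```

```bash
python3 -c "
from h import *
st();o=get_obs();a=capture('side');save('s23',a['frame'],5,(240,100,370,240));chk((586.2,-25.5),169,'w23')
go(501.6,-270,180,1.17)"
```

```text
57.62 [587.7 -25.7 242.6] [ 3.14  -0.007 -0.   ] F [ 0.2 -0.  -0.6] M [ 0.   -0.06  0.04] w 77.9
pred [237. 158.] [324. 274.] seen [220 128] [349 273]
rv [ 1.00e-03 -0.00e+00 -1.17e+00] d [-84.6 244.5  59.4] n>= 6.257390515747783
```

View pics/s23.png

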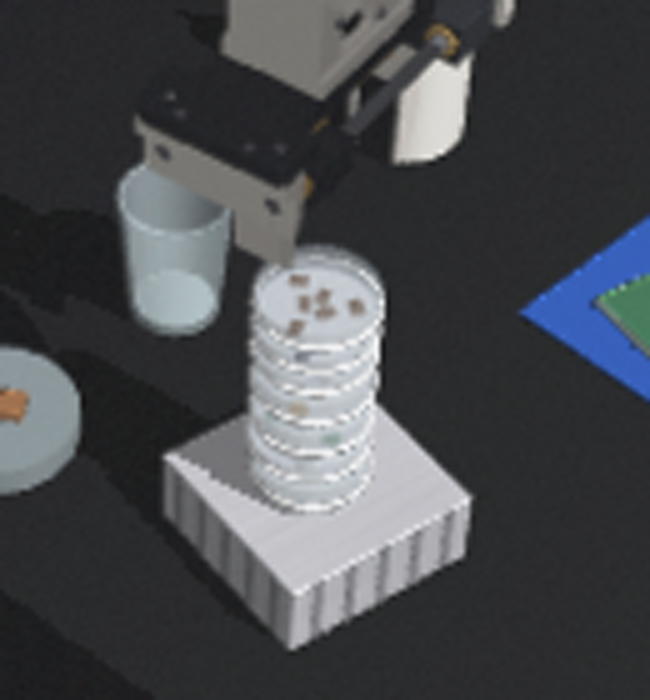

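View pics/w23.png

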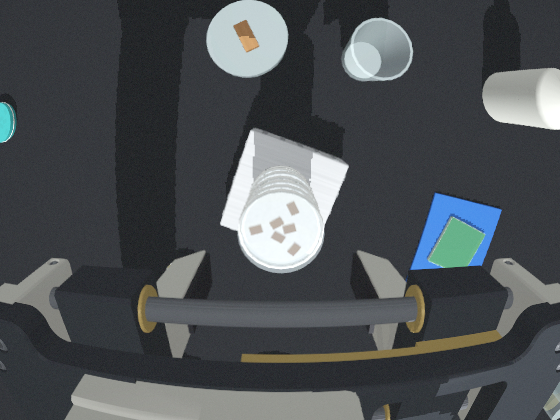

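All seven dishes stand straight, with brown on top (wrist (281,230)). Now I'll fetch the plate, starting at height.

Request:
step_arm(
  increments="0 0 -0.18 -15 50 0 0.85;0 0 -0.36 -30 95 0 0.85;0 0 -0.54 -48 140 0 0.85;0 0 -0.72 -65 190 10 0.85;0 0 -0.9 -84.5 244.5 20 0.85;0 0 -1.08 -84.5 244.5 40 0.85;0 0 -1.17 -84.5 244.5 60 0.85;0 0 -1.17 -84.5 244.5 90 0.85;0 0 -1.17 -84.5 244.5 104 0.85;0 0 -1.17 -84.5 244.5 104 0.85;0 0 -1.17 -84.5 244.5 104 0.85;0 0 -1.17 -84.5 244.5 104 0.85",
)

```text
time: 59.22
tool_pos: [502.1, -270.3, 136.2]
tcp_rot: [3.14, 0.001, 1.17]
contact_force: [-0.0, -0.4, -0.4]
grip_width: 84.7
```

```bash
python3 -c "
from h import *
st();o=get_obs();c=capture('wrist');save('w24',c['frame'])
h=cv2.cvtColor(c['frame'],cv2.COLOR_RGB2HSV);m=((h[:,:,0]>50)&(h[:,:,0]<85)&(h[:,:,1]>60)&(h[:,:,2]>60)).astype(np.uint8)
k=max(cv2.findContours(m,0,1)[0],key=cv2.contourArea);q=cv2.approxPolyDP(k,6,True)[:,0];print(q.tolist())
P=np.array([wplane(c,o,x,10) for x in q]);print(P.round(1).tolist(),P.mean(0))"
```

```text
59.23 [ 502.1 -270.3  136.2] [3.14e+00 1.00e-03 1.17e+00] F [-0.  -0.4 -0.4] M [-0.05 -0.05  0.04] w 84.7
[[240, 172], [243, 245], [317, 245], [320, 172]]
[[484.9, -226.4, 10.0], [459.7, -286.6, 10.0], [520.0, -312.2, 10.0], [545.7, -252.1, 10.0]] [ 502.54859873 -269.30473936   10.        ]
```

View pics/w24.png

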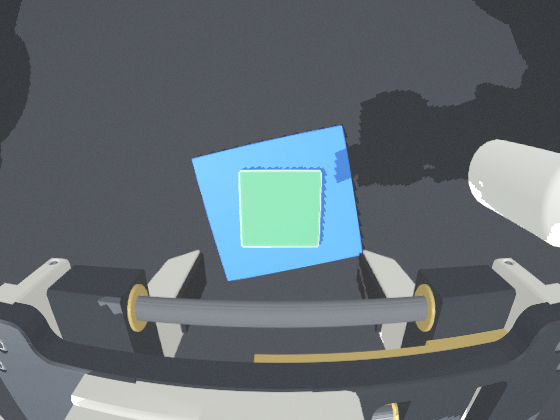

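The plate is centred (corners (240,172) to (320,245)). I'll descend to just above the pad and grip.

```bash
python3 -c "
from h import *
go(502.2,-269.6,27.3,1.17)"
```

```text
rv [ 0.002  0.    -0.   ] d [  0.7  -0.3 108.8] n>= 1.7404495672606959
```

Request:
step_arm(
  increments="0 0 0 0.7 0 40 0.85;0 0 0 0.7 0 75 0.85;0 0 0 0.7 0 95 0.85;0 0 0 0.7 0 104 0.85;0 0 0 0.7 0 107 0.85;0 0 0 0.7 0 107 0.85;0 0 0 0.7 0 107 0.85",
)

```text
time: 60.15
tool_pos: [502.4, -269.7, 29.0]
tcp_rot: [3.14, 0.0, 1.17]
contact_force: [-0.1, -0.3, 0.2]
grip_width: 85.1
```

```bash
python3 -c "
from h import *
st();go(502.2,-269.6,27.2,1.17)"
```

```text
60.15 [ 502.4 -269.7   29. ] [3.14 0.   1.17] F [-0.1 -0.3  0.2] M [-0.05 -0.08 -0.03] w 85.1
rv [ 0.002  0.    -0.   ] d [ 0.  -0.2  1.8] n>= 0.02885744686827988
```

Request:
step_arm(
  increments="0.002 0 0 0 0 1.8 0.85;0.002 0 0 0 0 1.8 0.7;0.002 0 0 0 0 1.8 0.6;0.002 0 0 0 0 1.8 0.53;0.002 0 0 0 0 1.8 0.5;0.002 0 0 0 0 1.8 0.47;0.002 0 0 0 0 1.8 0.3;0.002 0 0 0 0 1.8 0;0.002 0 0 0 0 1.8 -1;0.002 0 0 0 0 1.8 -1",
)

```text
time: 61.4
tool_pos: [502.0, -269.4, 26.4]
tcp_rot: [-3.14, 0.0, 1.17]
contact_force: [0.9, -0.8, 0.7]
grip_width: 67.1
```

```bash
python3 -c "
from h import *
st()"
```

```text
61.4 [ 502.  -269.4   26.4] [-3.14  0.    1.17] F [ 0.9 -0.8  0.7] M [-0.08 -0.2  -0.06] w 67.1
```

Request:
step_arm(
  increments="0 0 0 0 0 -3 -1;0 0 0 0 0 -10 -1;0 0 0 0 0 -20 -1;0 0 0 0 0 -20 -1;0 0 0 0 0 -20 -1",
)

```text
time: 62.02
tool_pos: [501.9, -269.4, 46.5]
tcp_rot: [-3.14, 0.0, 1.17]
contact_force: [0.6, -0.6, -1.1]
grip_width: 67.4
```

```bash
python3 -c "
from h import *
st();o=get_obs();c=capture('wrist');save('w25',c['frame']);a=capture('side');save('s25',a['frame'],5,(320,90,440,210))
go(586.3,-25.6,225,1.17)
h=cv2.cvtColor(c['frame'],cv2.COLOR_RGB2HSV);m=((h[:,:,0]>50)&(h[:,:,0]<85)&(h[:,:,1]>60)&(h[:,:,2]>60)).astype(np.uint8)
k=max(cv2.findContours(m,0,1)[0],key=cv2.contourArea);q=cv2.approxPolyDP(k,6,True)[:,0];print(q.tolist())
z=o['tool_pos'][2]-22+5
R0=R.from_euler('xyz',o['tcp_rot'])
for x in q: print(R0.inv().apply(wplane(c,o,x,z)-o['tool_pos']).round(1))"
```

```text
62.02 [ 501.9 -269.4   46.5] [-3.14  0.    1.17] F [ 0.6 -0.6 -1.1] M [-0.06 -0.07 -0.02] w 67.4
rv [-0.002 -0.    -0.   ] d [ 257.3  -17.7 -178.8] n>= 5.022040158404767
[[214, 214], [222, 300], [340, 299], [347, 214]]
[ 33.2 -33.3  17.1]
[-18.1 -32.9  17.1]
[-17.3  33.9  16.9]
[33.3 33.8 16.9]
```

View pics/w25.png

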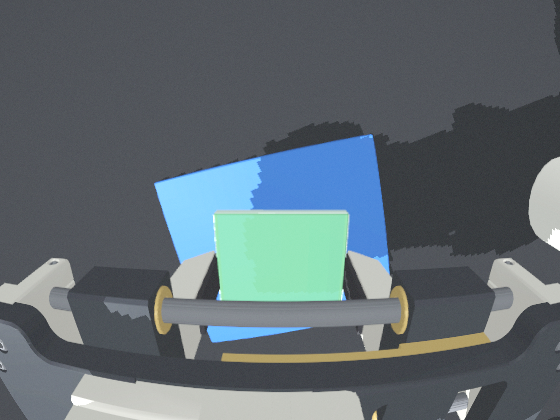

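View pics/s25.png

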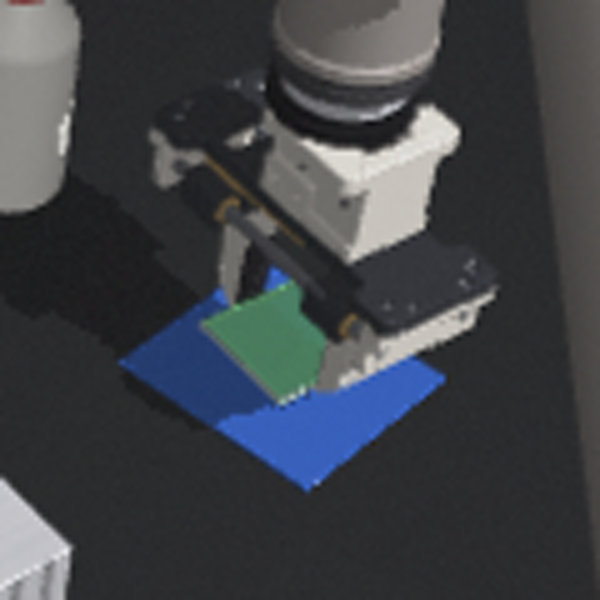

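The plate is held level and centred (front edge at +33 mm). I'll rise, then move over the pile.

Request:
step_arm(
  increments="0 0 0 0 0 -10 -1;-0.002 0 0 0 0 -35 -1;-0.002 0 0 0 0 -70 -1;-0.002 0 0 0 0 -105 -1;-0.002 0 0 0 0 -140 -1;-0.002 0 0 10 -0.7 -165 -1;-0.002 0 0 30 -2 -178 -1;-0.002 0 0 60 -4 -180 -1;-0.002 0 0 95 -6.5 -180 -1;-0.002 0 0 132 -9 -180 -1;-0.002 0 0 170 -11.5 -180 -1;-0.002 0 0 205 -14 -180 -1;-0.002 0 0 232 -16 -180 -1;-0.002 0 0 250 -17 -180 -1;-0.002 0 0 257 -17.5 -180 -1;-0.002 0 0 257 -17.5 -180 -1;-0.002 0 0 257 -17.5 -180 -1",
)

```text
time: 64.25
tool_pos: [586.3, -26.9, 226.3]
tcp_rot: [-3.142, 0.0, 1.169]
contact_force: [-0.7, 0.5, -0.4]
grip_width: 67.4
```

```bash
python3 -c "
from h import *
st();o=get_obs();c=capture('wrist');save('w26',c['frame']);a=capture('side');save('s26',a['frame'],4,(240,60,390,210))
go(586.3,-25.6,196,1.17)"
```

```text
64.25 [586.3 -26.9 226.3] [-3.142  0.     1.169] F [-0.7  0.5 -0.4] M [ 0.01 -0.1  -0.01] w 67.4
rv [ 0.     0.    -0.001] d [ 1.2 -0.5 30.4] n>= 0.48641240874131936
```

View pics/w26.png

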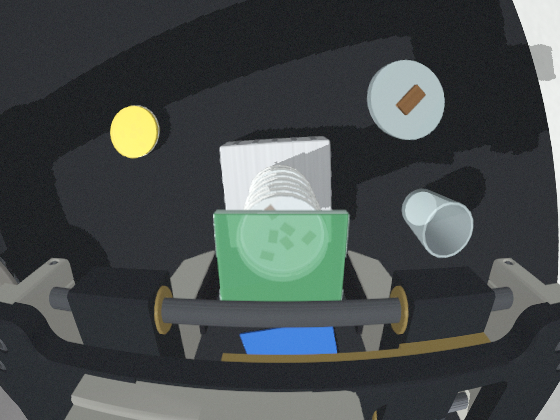

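View pics/s26.png

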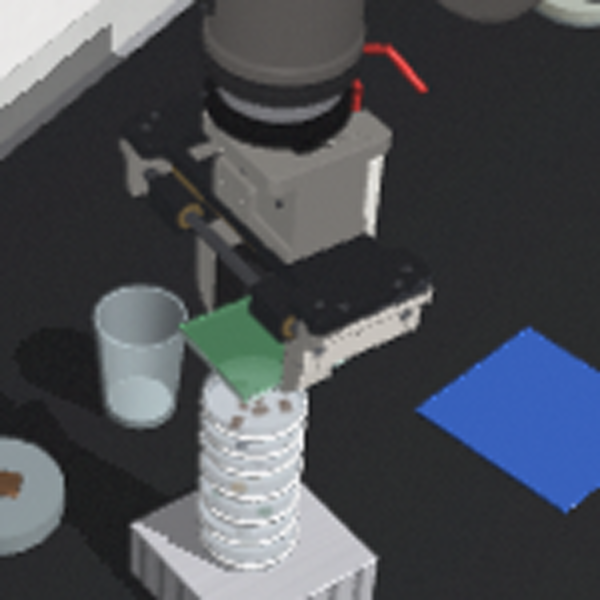

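The plate is level above the stack, which stands centred under it (column ~281). I'll lower it.

Request:
step_arm(
  increments="0 0 0 0.7 0 8 -1;0 0 0 0.7 0 17 -1;0 0 0 0.7 0 24 -1;0 0 0 0.7 0 28 -1;0 0 0 0.7 0 30.5 -1;0 0 0 0.7 0 31 -1;0 0 0 0.7 0 31 -1",
)

```text
time: 65.22
tool_pos: [586.9, -25.4, 195.5]
tcp_rot: [3.141, -0.0, 1.17]
contact_force: [-0.8, 0.0, -0.5]
grip_width: 67.6
```

Request:
step_arm(
  increments="0 0 0 0 0 0.8 -1;0 0 0 0 0 1.5 -1;0 0 0 0 0 1.5 -1",
)

```text
time: 65.6
tool_pos: [586.7, -25.4, 193.8]
tcp_rot: [-3.142, 0.0, 1.17]
contact_force: [0.7, 0.6, -0.1]
grip_width: 67.5
```

Request:
step_arm(
  increments="0 0 0 0 0 0.5 -1;0 0 0 0 0 1 -1;0 0 0 0 0 1 -1",
)

```text
time: 65.97
tool_pos: [586.7, -25.4, 192.8]
tcp_rot: [-3.142, 0.0, 1.17]
contact_force: [0.3, -0.5, -0.1]
grip_width: 67.2
```

Request:
step_arm(
  increments="0 0 0 0 0 0.5 -1;0 0 0 0 0 0.5 -1",
)

```text
time: 66.22
tool_pos: [586.7, -25.5, 192.3]
tcp_rot: [-3.142, 0.0, 1.17]
contact_force: [-0.3, -0.4, -1.1]
grip_width: 67.9
```

Request:
step_arm(
  increments="0 0 0 0 0 0.4 -1;0 0 0 0 0 0.4 -1",
)

```text
time: 66.47
tool_pos: [586.8, -25.4, 191.9]
tcp_rot: [3.142, 0.0, 1.17]
contact_force: [0.3, 0.1, 0.0]
grip_width: 67.2
```

Request:
step_arm(
  increments="0 0 0 0 0 0.4 -1;0 0 0 0 0 0.4 -1",
)

```text
time: 66.72
tool_pos: [586.8, -25.4, 191.5]
tcp_rot: [3.142, 0.0, 1.17]
contact_force: [-0.1, -0.7, -0.8]
grip_width: 67.2
```

Request:
step_arm(
  increments="0 0 0 0 0 0.3 -1;0 0 0 0 0 0.3 -1",
)

```text
time: 66.97
tool_pos: [586.8, -25.4, 191.4]
tcp_rot: [3.141, 0.0, 1.17]
contact_force: [-0.8, -0.1, 2.1]
grip_width: 67.5
```

Contact at 191.4, as expected. I'll release and rise.

Request:
step_arm(
  increments="0 0 0 0 0 -0.1 -1;0 0 0 0 0 -0.1 0.5;0 0 0 0 0 -0.1 0.55;0 0 0 0 0 -0.1 0.65;0 0 0 0 0 -0.1 0.8;0 0 0 0 0 -0.1 0.85;0 0 0 0 0 -0.1 0.85;0 0 0 0 0 -5 0.85;0 0 0 0 0 -20 0.85;0 0 0 0 0 -50 0.85;0 0 0 0 0 -80 0.85;0 0 0 0 0 -80 0.85;0 0 0 0 0 -80 0.85;0 0 0 0 0 -80 0.85",
)

```text
time: 68.72
tool_pos: [586.3, -25.4, 270.1]
tcp_rot: [-3.14, 0.001, 1.17]
contact_force: [-0.1, -0.2, -0.1]
grip_width: 84.6
```

```bash
python3 -c "
from h import *
st();o=get_obs();c=capture('wrist');save('w27',c['frame']);a=capture('side');save('s27',a['frame'],4,(240,60,390,210))
h=cv2.cvtColor(c['frame'],cv2.COLOR_RGB2HSV);m=((h[:,:,0]>50)&(h[:,:,0]<85)&(h[:,:,1]>60)&(h[:,:,2]>60)).astype(np.uint8)
k=max(cv2.findContours(m,0,1)[0],key=cv2.contourArea);q=cv2.approxPolyDP(k,6,True)[:,0];print(q.tolist())
P=np.array([wplane(c,o,x,175) for x in q]);print(P.round(1).tolist(),P.mean(0))"
```

```text
68.72 [586.3 -25.4 270.1] [-3.14e+00  1.00e-03  1.17e+00] F [-0.1 -0.2 -0.1] M [-0.09 -0.07 -0.  ] w 84.6
[[236, 180], [240, 262], [324, 262], [327, 180]]
[[569.3, 18.4, 175.0], [543.6, -43.1, 175.0], [605.5, -69.2, 175.0], [630.8, -7.6, 175.0]] [587.30179482 -25.35834227 175.        ]
```

View pics/w27.png

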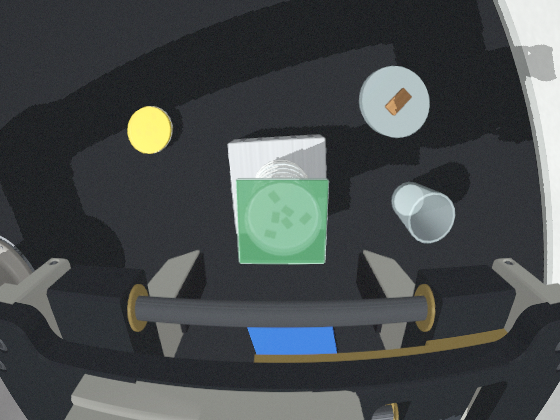

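View pics/s27.png

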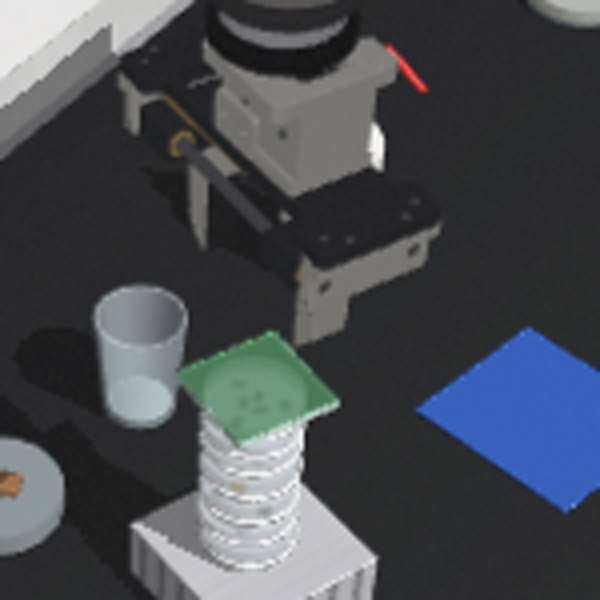

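The plate lies level on the straight stack, centred at about (587,-25). The original pile axis was about (586,-25). The robot is clear of everything, so I'll hand in.

```bash
python3 -c "
from plant import *
print(close_job())"
```

```text
the job is handed in; nothing more can be done
None
```

The job is handed in, with all five waiting dishes on the pile and the plate back on top. No verdict is reported on hand-in, so these are my own checks.

- **What I did:** I slid the plate 95 mm sideways off the pile at lid height and laid it flat near the middle of the blue pad. I then stacked green, ochre, white, grey and brown in that order and laid the plate back on top. Each thing was lowered until I felt it touch, with about 8 N of wrist force at most. The run took about 69 s of the 210 s allowed.
- **Knocked dish:** Ochre had been knocked about 43 mm aside just before I reached it. I found it again in the wrist and side views and picked it up from its new place.
- **Last checks:** The seven dishes stand straight in the side view. The plate is level, and its centre measures (587.3, -25.4) against a pile axis of about (586.2, -25.4). Contact heights agreed with the dish heights to within about 0.5 mm. Beaker, wash bottle, specimen dish and both look-alikes were never touched.
- **Disagreements:** One automatic wrist check failed where ochre had been. Over the pile, the automatic dish outline merged with the bright block, so I judged stacking from the pictures. The second dish's final position could not be measured directly, because it is hidden in the stack. I saw no shift of it in the side view.

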